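# Put the measuring cylinder away in the low-fronted cabinet

## Task

Put the tall measuring cylinder away in the open-fronted cabinet: stand it upright on the cabinet floor, wholly inside, in the middle of the cabinet, about midway between the bottle and the cup. It is too tall to pass under the front panel upright, so tilt it to get it in and right it inside. Set it down rather than dropping it, and leave the bottle, the cup, the beaker and the tape roll where they are.

Things in the scene. Friction and masses are not known exactly. Their poses are not given: they have to be found in the camera images.
- cylinder: White plastic measuring cylinder, 220 mm tall, open top: round foot 54 mm across (6 mm thick at its edge, tapering to the body by 13 mm height), straight body 32 mm across, rim 35 mm across. About 0.12 kg. At the start it stands upright on the worktop, right of the cabinet. Origin: centre of the foot's underside; z runs up its axis; its yaw means nothing.
- cabinet: Fixed cabinet, 312 mm wide (y), 140 deep (x), 264 high: clear sides and roof, white back and floor, grey front panel. Origin: centre of its underside, on the worktop; x points inwards, away from the opening, z up. Inside: x -64 to 64 mm, y -150 to 150, z 8 (floor, no sill) to 258. The opening faces the robot, roughly square to it (within about 15 degrees).
- cabinet_opening (a point): Middle of the lower edge of the cabinet's grey front panel, on its outer face: cabinet x = -70 mm, y = 0, z = 205 mm; same axes as the cabinet. The panel is 6 mm thick (x -70 to -64 mm) and closes the front from z = 205 mm to the roof; below it the front is open over the full 300 mm width, from the floor at z = 8 mm up.
- bottle: White reagent bottle with a blue cap, 49 mm across, 85 mm tall, loose, standing inside the cabinet at one end, about 112 mm from the middle (either end). Origin: centre of its underside, z up.
- cup: White rinse cup with a light blue rim, 38 mm across, 36 mm tall, loose, standing inside the cabinet at the other end, about 112 mm from the middle. Origin: centre of its underside, z up.
- beaker: Clear beaker, 80 mm across, 113 mm tall, loose, on the worktop behind the cylinder, right of the cabinet. Origin: centre of its underside.
- tape: Roll of tape lying flat on the worktop in front on the right, 66 mm across, 19 mm high, loose. Origin: centre of its underside.
Things that resemble listed ones, but are neither listed nor needed, are in the scene too. Leave any purple or yellow look-alike of the cup alone.

How it is judged:
By the outcome, as a careful person would: the job done as asked, in the order asked, and still so for the second after the job is handed in, with the robot touching nothing.
It also fails if it takes over 72 s, if anything falls off the work surface, if the arm or the gripper's body presses on something with over 40 N, if the wrist force passes 120 N, or if a joint passes its speed limit or range.

## Robot

A 7-joint arm with a two-finger parallel gripper is mounted at the origin on a cart in front of the work surface, level with it; the furniture and walls round the work are solid. World frame = base frame: x ahead of the robot, y to its left, z up, the work surface at z = 0. Lengths are in m, angles in rad, forces in N, time in s.
With the tool pointing down it reaches from about 0.425 to 0.875 m from the base axis. Payload 8.4 kg.
Tool frame: the origin (TCP) lies between the finger pads; the fingertips stand 19 mm ahead of it and the grasp point (between the pads) is the TCP; z points along the fingers, y is the line along which they close (so a half turn about z gives the same grasp; the last joint's range is limited). The gripper opens to 87 mm and grips with 3 to 60 N. Pads are 19 mm wide; open, the fingers measure 117 mm over their backs; the gripper's body (75 mm by 190 mm) begins 51 mm behind the grasp point.
Start: joints at [-1.296, 0.333, 0.04, 1.465, -0.013, 1.343, -0.059], TCP at [0.237, 0.605, 0.242] pointing down, gripper open.
Joint ranges: [-2.58, 2.58], [-0.38, 2.09], [-1.3, 1.39], [0.25, 2.4], [-1.5, 4.64], [0.08, 2.09], [-2.65, 2.65]. Speed limits (rad/s): [2.22, 2.22, 2.79, 2.79, 3.14, 3.14, 3.14].

## Interface

Orientations are given as a unit quaternion [x, y, z, w].
In Python, from workcell import manip gives the robot as it stands.
- The arm moves only by the tool drive_tool, never from a script. Its argument "commands" is a list of rows, each a list of 2 entries, a list of its own where there are three numbers: the shift along the tool's x, y, z in m, then the turn about the tool's z in degrees. A call has 1 to 20 rows; each row is the pose to reach, as a shift and turn from the pose commanded when the call began, along the tool's axes at that moment; what a row does not reach only later rows make up. A row lasts 1/8 s, in which the tool goes at most 62.5 mm and 10.7 degrees, less where a joint would pass 70% of its speed; a pose out of reach is approached as far as the arm can. A call with a gripper value outside its range is refused whole. "hand" is the closure, from 0 (fully open) to 1 (shut), set as the call begins (left out, the last holds). The fingers move at their own pace and stop on an object; "newtons" is the grip in N (left out, the last holds). Time passes only in rows, so rows that repeat a pose let the fingers close. It gives the time, the measured TCP pose, the force, the opening and the grip force at its end, in the units of the state.
- manip.observe(): the state, without advancing time (a new reading comes with each control period).
- manip.read_camera(name): name is "scene" or "top" or "wrist"; returns a dict with "color" (420x560x3 uint8, red, green, blue), "depth" (420x560 float32, m along the optical axis (not along the pixel's ray), 0 where there is no reading), "fx", "fy", "cx", "cy" (pixels), "camera_from_world" (4x4, takes a point from world to camera coordinates); the wrist camera has in their place "T_tool_cam" (4x4, takes a point from camera to tool coordinates, whose origin is the TCP and whose axes are the flange's). Camera axes: x right, y up, looking along -z (the intrinsics and any distortion apply to the point x, -y, -z); pixel columns grow to the right and rows downward; lengths in m; the calibration is good to about 2 mm. A picture is of the moment at which its call begins: read the wrist's pose just before it.
- manip.hand_in(): hands the job in; it is judged then, once.
The state is a dict: "clock": time; "joints": joint angles; "qd": joint speeds; "tau": joint torques, N m; "tool_pos": TCP position; "tcp_rot": TCP orientation; "wrist_force": force on the tool from outside, world axes, zero at the start; "moment": the same for the moment, N m; "width": finger opening in m; "grip_force": force on a finger pad.
Only numpy, scipy, OpenCV 4.12 (cv2) and the standard library are available. Lean on these libraries where they do the work, as an engineer would, in place of code of your own. Each camera call takes 0.05 s, during which the arm holds its last target. There are 200 camera calls.

## Working session

There is one attempt and no reset: what is moved stays moved. The work goes in short steps, Python scripts to look and compute and a tool call to move; the robot and the scene stay as the last step left them, time stands still between calls to the robot, and variables do not carry over. Pictures are saved under pics/ and viewed, at most 10 in all, crops included, and the job is handed in when it is done.

Besides the shell and the picture viewer there is one more tool, called after ">>>" as a command line: name --argument value ..., lists and objects as JSON in quotes. drive_tool: Moves the arm, as the interface text tells. Its arguments: {"type":"object","properties":{"commands":{"type":"array","items":{"type":"array"}},"hand":{"type":"number"},"newtons":{"type":"number"}},"required":["commands"]}

```bash
mkdir -p pics; ls
cat > h.py <<'E'
import numpy as np, cv2
from scipy.spatial.transform import Rotation as R
from workcell import manip
def shot(n,f=None):
    c=manip.read_camera(n)
    if f: cv2.imwrite('pics/'+f,c['color'][:,:,::-1])
    return c
def cloud(c,T=None):
    d=c['depth'].astype(float); v,u=np.mgrid[:d.shape[0],:d.shape[1]]
    p=np.stack([(u-c['cx'])/c['fx']*d,-(v-c['cy'])/c['fy']*d,-d,np.ones_like(d)],-1)
    M=np.linalg.inv(c['camera_from_world']) if T is None else T@c['T_tool_cam']
    w=(p@M.T)[...,:3]; w[d==0]=np.nan
    return w
E
python3 - <<'E'
from h import *
np.set_printoptions(precision=4,suppress=True)
s=manip.observe()
for k,v in s.items(): print(k,v)
print(R.from_quat(s['tcp_rot']).as_matrix())
print([x for x in dir(manip) if x[0]!='_'])
a=shot('scene');b=shot('top')
for k in a:
    if k not in('color','depth'): print(k,a[k])
np.savez('a.npz',scene=cloud(a),top=cloud(b),sc=a['color'],tc=b['color'])
cv2.imwrite('pics/1.png',a['color'][:,:,::-1]);cv2.imwrite('pics/2.png',b['color'][:,:,::-1])
print(manip.read_camera('wrist')['T_tool_cam'])
E
```

```text
pics
clock 0.0
joints [-1.2962  0.3339  0.0399  1.4663 -0.0134  1.3433 -0.0585]
qd [ 0.0005 -0.0003 -0.0011 -0.0006 -0.0006 -0.0016 -0.0013]
tau [  0.0001 -65.6364   1.3353 -40.3784  -0.0598   0.0449   0.0002]
tool_pos [0.2372 0.6047 0.2406]
tcp_rot [ 0.1858  0.9826 -0.0008 -0.0001]
wrist_force [ 0.7523 -0.2044 -0.3369]
moment [-0.0292  0.0073  0.0082]
grip_force 0.0
width 0.08676139287306311
[[-0.931   0.3651 -0.0005]
 [ 0.3651  0.931  -0.0016]
 [-0.0001 -0.0017 -1.    ]]
['IKError', 'hand_in', 'observe', 'read_camera']
fx 528.4730517116016
fy 528.4730517116016
cx 274.0520826784687
cy 203.77271066274562
camera_from_world [[ 0.6155 -0.7878 -0.0228 -0.2679]
 [ 0.3944  0.2829  0.8743 -0.3654]
 [-0.6823 -0.5471  0.4849 -1.0108]
 [ 0.      0.      0.      1.    ]]
[[-0.0013  0.9678  0.2516  0.0682]
 [ 1.      0.0009  0.0015 -0.0014]
 [ 0.0012  0.2516 -0.9678 -0.1427]
 [ 0.      0.      0.      1.    ]]
```

View pics/1.png

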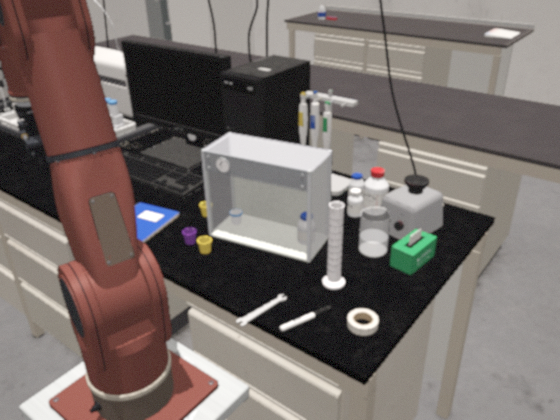

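View pics/2.png

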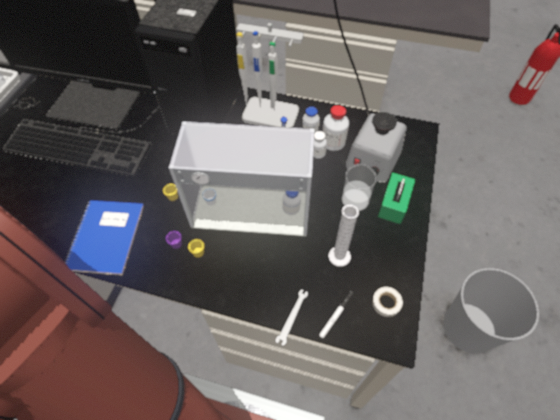

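The scene picture shows the cylinder at about (335,245), the cabinet at (268,195), the bottle at (306,228) and the cup at (236,216). The tape roll is at (363,321) and the beaker at (374,230). In the top view the cylinder's foot is at (340,257).

The tool can only shift and turn about its own z, so I'll check what an out-of-reach pose does to the tool's tilt, in free space above the table.

>>> drive_tool --commands '[[[0,0,-0.1],0],[[0,0,-0.2],0],[[0,0,-0.3],0],[[0,0,-0.4],0],[[0,0,-0.5],0],[[0,0,-0.6],0],[[0,0,-0.6],0],[[0,0,-0.6],0],[[0,0,-0.6],0],[[0,0,-0.6],0]]' --hand 0

```text
clock: 1.4
tool_pos: [0.1727, 0.5171, 0.7454]
tcp_rot: [0.184, 0.973, 0.137, 0.027]
wrist_force: [-1.9, 0.8, 0.6]
width: 0.087
grip_force: 0.0
```

Run:
```python
from h import *
np.set_printoptions(precision=3,suppress=True)
s=manip.observe();print(s['clock'],s['joints'],s['tool_pos']);print(R.from_quat(s['tcp_rot']).as_matrix())
z=np.load('a.npz')
P=z['top'];C=z['tc']
def q(n,u,v,r=2):
    print(n,u,v,np.nanmedian(z[n][v-r:v+r+1,u-r:u+r+1].reshape(-1,3),0))
for u,v in [(195,224),(305,230),(250,227),(340,257),(350,212),(388,301),(358,180),(210,197),(292,200),(175,165),(313,165),(185,128),(312,128)]: q('top',u,v)
for u,v in [(335,283),(336,205),(236,213),(306,220),(210,240),(325,248),(212,150),(330,157)]: q('scene',u,v)
```

```text
1.4 [-1.941  0.247  1.019  0.617 -0.314  2.089  0.033] [0.173 0.517 0.745]
[[-0.931  0.351  0.103]
 [ 0.366  0.895  0.257]
 [-0.002  0.277 -0.961]]
top 195 224 [0.503 0.276 0.008]
top 305 230 [ 0.554 -0.016  0.028]
top 250 227 [0.536 0.131 0.007]
top 340 257 [ 0.504 -0.119  0.028]
top 350 212 [ 0.533 -0.117  0.196]
top 388 301 [ 0.435 -0.254 -0.   ]
top 358 180 [ 0.739 -0.12   0.047]
top 210 197 [0.596 0.265 0.015]
top 292 200 [0.609 0.034 0.072]
top 175 165 [0.504 0.275 0.264]
top 313 165 [ 0.792  0.015 -0.   ]
top 185 128 [0.614 0.297 0.263]
top 312 128 [0.905 0.044 0.042]
scene 335 283 [ 0.509 -0.131  0.011]
scene 336 205 [ 0.534 -0.109  0.209]
scene 236 213 [0.596 0.266 0.035]
scene 306 220 [0.61  0.029 0.088]
scene 210 240 [0.449 0.233 0.031]
scene 325 248 [ 0.637 -0.018 -0.001]
scene 212 150 [0.514 0.259 0.263]
scene 330 157 [0.681 0.002 0.249]
```

>>> drive_tool --commands '[[[0,0,-0.05],0],[[0,0,-0.05],0]]'

```text
clock: 1.65
tool_pos: [0.1646, 0.5007, 0.7652]
tcp_rot: [0.182, 0.971, 0.153, 0.029]
wrist_force: [0.2, 0.5, -0.7]
width: 0.0869
grip_force: 0.0
```

Run:
```python
from h import *
np.set_printoptions(precision=3,suppress=True)
s=manip.observe();print(s['clock'],s['joints'],s['tool_pos']);print(R.from_quat(s['tcp_rot']).as_matrix())
```

```text
1.65 [-1.796  0.171  0.651  0.597 -0.13   2.089 -0.05 ] [0.165 0.501 0.765]
[[-0.932  0.344  0.112]
 [ 0.362  0.887  0.287]
 [-0.     0.308 -0.951]]
```

>>> drive_tool --commands '[[[0,0,0.06],0],[[0,0,0.12],0],[[0,0,0.18],0],[[0,0,0.18],0]]'

```text
clock: 2.15
tool_pos: [0.1851, 0.5518, 0.5868]
tcp_rot: [0.182, 0.972, 0.147, 0.029]
wrist_force: [-0.8, 0.2, 1.5]
width: 0.0868
grip_force: 0.0
```

Run:
```python
from h import *
np.set_printoptions(precision=3,suppress=True)
s=manip.observe();print(s['clock'],s['joints'],s['tool_pos']);print(R.from_quat(s['tcp_rot']).as_matrix())
```

```text
2.15 [-1.96  -0.006  0.611  1.189  0.05   1.661 -0.136] [0.185 0.552 0.587]
[[-0.932  0.346  0.109]
 [ 0.363  0.891  0.275]
 [-0.002  0.296 -0.955]]
```

```bash
cat > kin.py <<'E'
import numpy as np, itertools
from scipy.spatial.transform import Rotation as R
from scipy.optimize import least_squares
J=np.array([[-1.2962,.3339,.0399,1.4663,-.0134,1.3433,-.0585],[-1.941,.247,1.019,.617,-.314,2.089,.033],[-1.796,.171,.651,.597,-.13,2.089,-.05],[-1.96,-.006,.611,1.189,.05,1.661,-.136]])
P=np.array([[.2372,.6047,.2406],[.173,.517,.745],[.165,.501,.765],[.185,.552,.587]])
Q=np.array([[.1858,.9826,-.0008,-.0001],[.184,.973,.137,.027],[.182,.971,.153,.029],[.182,.972,.147,.029]])
ax='zyzyzyz'
def fk(q,p,s,full=False):
    T=R.from_euler('z',p[0]);x=np.zeros(3)
    segs=[(0,0,0,p[1]),(0,0,0,0),(p[2],0,p[3],0),(0,0,0,0),(p[4],0,p[5],0),(0,)*4,(0,)*4]
    x=np.array([p[9],0,p[1]]); x=R.from_euler('z',0).apply(x)
    pts=[]
    for i in range(7):
        T=T*R.from_euler(ax[i],s[i]*q[i])
        off={0:[p[8],0,0],2:[p[2],0,p[3]],4:[p[4],0,p[5]],5:[p[6],0,0],6:[0,0,p[7]]}.get(i,[0,0,0])
        x=x+T.apply(off); pts.append(x)
    T=T*R.from_euler('z',p[10])
    return (x,T,pts) if full else (x,T)
E
python3 - <<'E'
from kin import *
best=[]
for s in itertools.product([1,-1],[1],[1,-1],[1],[1,-1],[1],[1,-1]):
  for y0 in (0,3.14):
   for sp in(1,-1):
    def f(p):
        r=[]
        for q,x,o in zip(J,P,Q):
            a,T=fk(q,p,s); r+=list((a-x)); r+=list((R.from_quat(o).inv()*T).as_rotvec()*.3)
        return np.array(r+list(1e-3*np.array(p)[[2,4,6,8,9]]))
    p0=[y0,.35,0,.4,0,.4,0,.3,0,0,0 if sp>0 else 3.14]
    o=least_squares(f,p0); best.append((o.cost,s,o.x))
best.sort(key=lambda b:b[0])
for b in best[:4]: print(b[0],b[1],np.round(b[2],3))
E
```

```text
1.267939681712236e-06 (-1, 1, -1, 1, -1, 1, -1) [ 0.     0.32   0.007  0.472 -0.008  0.519  0.047  0.413  0.013  0.047
  1.571]
1.2679396817123628e-06 (-1, 1, -1, 1, -1, 1, -1) [ 0.     0.32   0.007  0.472 -0.008  0.519  0.047  0.413  0.013  0.047
  1.571]
0.00020787556319357259 (1, 1, 1, 1, 1, 1, 1) [ 2.371  0.234 -0.158  0.377 -0.023  0.438 -0.367  0.325 -0.098 -0.066
  1.545]
0.00020787556319367445 (1, 1, 1, 1, 1, 1, 1) [ 2.371  0.234 -0.158  0.377 -0.023  0.438 -0.367  0.325 -0.098 -0.066
  1.545]
```

```bash
cat >> kin.py <<'E'
S=(-1,1,-1,1,-1,1,-1)
PP=np.array([0,.32,.007,.472,-.008,.519,.047,.413,.013,.047,np.pi/2])
LO=np.array([-2.58,-.38,-1.3,.25,-1.5,.08,-2.65]);HI=np.array([2.58,2.09,1.39,2.4,4.64,2.09,2.65])
def rot(phi,psi,roll=0,xup=1):
    "tool z at phi deg below horizontal, heading psi deg; tool y horizontal at roll 0"
    a,b=np.radians([phi,psi]);z=np.array([np.cos(a)*np.cos(b),np.cos(a)*np.sin(b),-np.sin(a)])
    y=np.cross(z,[0,0,1]);y/=np.linalg.norm(y);y*=xup
    return R.from_matrix(np.c_[np.cross(y,z),y,z])*R.from_euler('z',roll,degrees=True)
def ik(x,T,q0,wo=.3):
    f=lambda q:np.r_[fk(q,PP,S)[0]-x,(T.inv()*fk(q,PP,S)[1]).as_rotvec()*wo,1e-4*(q-q0)]
    o=least_squares(f,np.clip(q0,LO+.01,HI-.01),bounds=(LO,HI));r=f(o.x)
    return o.x,np.linalg.norm(r[:3]),np.degrees(np.linalg.norm(r[3:6]))/wo
E
python3 - <<'E'
from kin import *
np.set_printoptions(precision=2,suppress=True)
rng=np.random.default_rng(0)
for name,x,psi in [('cyl',[.51,-.122,.07],-15),('cyl',[.51,-.122,.07],10),('cab',[.595,.141,.085],10)]:
  for phi in (60,45,35,25):
    for xu in (1,-1):
      sols=[]
      for k in range(25):
        q,e,a=ik(np.array(x),rot(phi,psi,0,xu),rng.uniform(LO,HI))
        if e<.002 and a<.5: sols.append(q)
      print(name,psi,phi,xu,len(sols),*[q for q in sols[:3]],sep=' ')
E
```

```text
cyl -15 60 1 0
cyl -15 60 -1 0
cyl -15 45 1 0
cyl -15 45 -1 0
cyl -15 35 1 0
cyl -15 35 -1 0
cyl -15 25 1 0
cyl -15 25 -1 0
cyl 10 60 1 0
cyl 10 60 -1 0
cyl 10 45 1 0
cyl 10 45 -1 0
cyl 10 35 1 0
cyl 10 35 -1 0
cyl 10 25 1 0
cyl 10 25 -1 0
cab 10 60 1 7 [ 1.02 -0.11 -1.3   2.29 -0.11  0.36 -1.61] [ 0.59 -0.06 -0.91  2.3   0.08  0.36 -1.79] [-1.31 -0.07  0.99  2.3   0.33  0.37 -1.98]
cab 10 60 -1 17 [-0.13 -0.05 -0.19  2.31  0.18  0.36  1.27] [ 0.05 -0.05 -0.37  2.31  0.16  0.36  1.29] [-0.6  -0.05  0.29  2.31  0.23  0.36  1.24]
cab 10 45 1 0
cab 10 45 -1 0
cab 10 35 1 0
cab 10 35 -1 0
cab 10 25 1 0
cab 10 25 -1 0
```

```bash
cat > map.py <<'E'
from kin import *
import multiprocessing as mp, sys
c=np.array([.595,.141]);u=np.array([np.cos(np.radians(10)),np.sin(np.radians(10))])
pts={'pick':np.r_[.51,-.122,.055],'pl-33':np.r_[c-.033*u,.062],'pl0':np.r_[c,.062],'pl0hi':np.r_[c,.1],'prk':np.r_[.6,-.17,.055]}
def job(a):
    phi,psi=a;out=[]
    rng=np.random.default_rng(1)
    for n,x in pts.items():
        ok='.'
        for xu in (1,-1):
            for k in range(5):
                q,e,an=ik(x,rot(phi,psi,0,xu),rng.uniform(LO,HI))
                if e<.003 and an<.7: ok='+' if ok=='.' and xu==1 else ('-' if ok in '.-' else '*');break
        out.append(ok)
    return phi,psi,''.join(out)
if __name__=='__main__':
    print(list(pts))
    with mp.Pool() as p: r=p.map(job,[(a,b) for a in (65,60,55,50,45,35,20) for b in range(-60,100,10)])
    for phi in (65,60,55,50,45,35,20): print(phi,*[f'{b}:{s}' for a,b,s in r if a==phi])
E
time python3 map.py; nproc
```

```text
['pick', 'pl-33', 'pl0', 'pl0hi', 'prk']
65 -60:-**** -50:-**** -40:-**-* -30:-*-** -20:.-*** -10:.-*** 0:--*** 10:-*-** 20:.**** 30:.**** 40:-*-** 50:***** 60:****+ 70:+**** 80:+**** 90:+****
60 -60:***** -50:-**** -40:.***- -30:.**** -20:.-*** -10:.-*** 0:.-*** 10:.-*** 20:.-*** 30:-**** 40:-**** 50:****+ 60:+**** 70:+***+ 80:+***+ 90:+****
55 -60:***** -50:.**** -40:.**** -30:.**** -20:.**-* -10:.-*-* 0:..*** 10:..*** 20:..*** 30:-.*** 40:-+*+* 50:***++ 60:+***+ 70:+***+ 80:+***+ 90:+****
50 -60:***** -50:.**** -40:.**** -30:.***. -20:.***. -10:..--. 0:...*. 10:....* 20:....* 30:-..+* 40:*.*+* 50:+**+* 60:+***+ 70:+***+ 80:+***+ 90:+***+
45 -60:-**** -50:.**** -40:.***. -30:.***. -20:.-**. -10:..... 0:..... 10:....+ 20:....* 30:....* 40:*...* 50:+**** 60:+**** 70:+**** 80:+***+ 90:+***+
35 -60:***** -50:.**** -40:.***. -30:.***. -20:..**. -10:..... 0:..... 10:..... 20:....* 30:+...* 40:*...* 50:*.*** 60:+**** 70:+***+ 80:+***+ 90:+***+
20 -60:***** -50:.**** -40:.***. -30:.***. -20:.+**. -10:..... 0:..... 10:..... 20:....* 30:*...* 40:*...* 50:+**** 60:+**** 70:+***+ 80:+***+ 90:+***+
4
real	6m25.539s
user	22m43.982s
sys	0m0.423s
```

```bash
cat > clr.py <<'E'
import numpy as np
g=np.mgrid[-37.5:37.6:15,-95:95.1:10,-116:-50.9:5].reshape(3,-1)
th=np.linspace(0,6.28,24);cy=np.array([[50*np.cos(t),50*np.sin(t),l] for t in th for l in range(-300,-115,6)]).T
G=np.c_[g,cy]
def clr(phi,de,x0,y0=0):
    a,b=np.radians([phi,de]);z=np.array([np.cos(a)*np.cos(b),np.cos(a)*np.sin(b),-np.sin(a)])
    y=np.cross(z,[0,0,1]);y/=np.linalg.norm(y);M=np.c_[np.cross(y,z),y,z]
    p=(M@G).T+[x0,y0,0]
    # body samples around slab: dense enough
    s=(p[:,0]>-78)
    zt=p[s,2].max() if s.any() else 0
    i=(p[:,0]>-70);yr=(p[i,1].min(),p[i,1].max()) if i.any() else (0,0)
    zb=p[i,2].min() if i.any() else 0
    return zt,zb,yr
if __name__=='__main__':
  for x0 in (0,-33):
    for phi in (0,20,35,50,55,60):
        print(x0,phi,*['%d:%d/%d(%d..%d)'%(d,*clr(phi,d,x0)[:2],*clr(phi,d,x0)[2]) for d in (0,10,20,30,40)])
E
python3 clr.py
python3 - <<'E'
from h import *
np.set_printoptions(precision=4,suppress=True)
z=np.load('a.npz');P=z['top'];C=z['tc']
# roof/panel top edge and floor
m=np.nan_to_num(P)
roof=m[(m[...,2]>.255)&(m[...,2]<.27)&(m[...,0]>.4)&(m[...,0]<.8)][:,:2]
print(len(roof),cv2.minAreaRect(roof.astype(np.float32)))
fl=m[(m[...,2]>.003)&(m[...,2]<.014)&(C.min(-1)>150)&(m[...,0]>.45)&(m[...,0]<.75)&(m[...,1]>-.05)&(m[...,1]<.3)][:,:2]
print(len(fl),cv2.minAreaRect(fl.astype(np.float32)))
S=np.nan_to_num(z['scene'])
for X,n in((m,'top'),(S,'scene')):
    k=(X[...,2]>.03)&(X[...,2]<.225)&(np.hypot(X[...,0]-.51,X[...,1]+.122)<.05);q=X[k];print(n,k.sum(),q.min(0),q.max(0),np.median(q,0))
    for lo in(.03,.08,.14,.18):
        qq=q[(q[:,2]>lo)&(q[:,2]<lo+.04)];print(lo,len(qq),np.median(qq,0))
    k=(X[...,2]>.27);
E
```

```text
0 0 0:37/-37(-95..95) 10:37/-37(-108..84) 20:37/-37(-125..34) 30:37/-37(-140..13) 40:42/-37(-147..1)
0 20 0:68/-17(-95..95) 10:73/-17(-108..87) 20:74/-17(-126..77) 30:86/-17(-143..47) 40:90/-17(-151..27)
0 35 0:113/-1(-95..95) 10:115/-1(-108..90) 20:118/-1(-126..82) 30:125/-1(-140..72) 40:138/-1(-147..44)
0 50 0:170/14(-95..95) 10:170/14(-108..92) 20:178/14(-124..87) 30:188/14(-133..80) 40:211/14(-139..70)
0 55 0:195/20(-95..95) 10:199/20(-108..93) 20:209/20(-122..89) 30:221/20(-130..83) 40:250/20(-135..73)
0 60 0:232/25(-95..95) 10:237/25(-108..94) 20:247/25(-120..91) 30:265/25(-127..85) 40:283/25(-130..77)
-33 0 0:0/0(0..0) 10:37/-37(-102..-92) 20:37/-37(-113..-50) 30:37/-37(-130..-38) 40:37/-37(-147..-36)
-33 20 0:56/52(-95..95) 10:61/10(-102..-1) 20:69/-17(-114..-7) 30:74/-17(-131..-13) 40:74/-17(-151..-11)
-33 35 0:77/47(-95..95) 10:88/23(-102..90) 20:97/-1(-114..35) 30:97/-1(-130..20) 40:107/-1(-147..6)
-33 50 0:128/43(-95..95) 10:132/24(-102..92) 20:136/14(-114..87) 30:145/14(-130..54) 40:160/14(-139..31)
-33 55 0:146/37(-95..95) 10:151/28(-102..93) 20:155/20(-114..89) 30:167/20(-130..65) 40:186/20(-135..43)
-33 60 0:175/40(-95..95) 10:175/32(-102..94) 20:185/25(-114..91) 30:198/25(-127..77) 40:224/25(-130..54)
7060 ((0.6270063519477844, 0.2495776265859604), (0.5543802380561829, 0.2722818851470947), 71.59972381591797)
3962 ((0.5913928747177124, 0.14807631075382233), (0.14009398221969604, 0.29957982897758484), 10.821576118469238)
top 718 [ 0.5024 -0.1319  0.0304] [ 0.5358 -0.0991  0.2221] [ 0.5075 -0.1156  0.1611]
0.03 93 [ 0.5059 -0.1152  0.0511]
0.08 111 [ 0.5059 -0.1159  0.0997]
0.14 130 [ 0.5061 -0.1159  0.1606]
0.18 281 [ 0.5164 -0.1158  0.2028]
scene 1016 [ 0.5017 -0.1374  0.03  ] [ 0.5384 -0.1021  0.2219] [ 0.5107 -0.125   0.138 ]
0.03 180 [ 0.5102 -0.1259  0.0502]
0.08 184 [ 0.5101 -0.126   0.1004]
0.14 203 [ 0.5107 -0.1255  0.1603]
0.18 282 [ 0.5133 -0.1225  0.2056]
```

```bash
cat > reach.py <<'E'
from kin import *
import multiprocessing as mp
c=np.array([.591,.148]);u=np.array([np.cos(np.radians(10.8)),np.sin(np.radians(10.8))])
goals=[np.r_[c-.0*u,.09],np.r_[c-.12*u,.11],np.r_[.45,.2,.09],np.r_[.44,.17,.09],np.r_[.47,.2,.09],np.r_[.42,.2,.09]]
def job(a):
    phi,psi=a;o='';rng=np.random.default_rng(2);q0=None;out=[]
    for x in goals:
        best=None
        for k in range(5):
            q,e,an=ik(x,rot(phi,psi,0,-1),q0 if (k==0 and q0 is not None) else rng.uniform(LO,HI))
            if e<.003 and an<.7: best=q;q0=q;break
        out.append(best)
    return a,out
if __name__=='__main__':
    np.set_printoptions(precision=2,suppress=True)
    with mp.Pool() as p: r=p.map(job,[(a,b) for a in (15,30) for b in (-18,-24,-30)],chunksize=1)
    for a,o in r: print(a,*[ '.' if x is None else x for x in o])
E
export OMP_NUM_THREADS=1; time timeout 100 python3 reach.py
```

```text
(15, -18) [-0.06  1.18 -0.9   2.4   2.26  2.07 -1.22] . [-2.33  0.98  0.78  2.4   0.82  0.77 -1.2 ] . [-2.28  0.99  0.78  2.4   0.89  0.74 -1.23] [-2.39  0.96  0.76  2.4   0.74  0.82 -1.17]
(15, -24) [-1.32  0.74  0.25  2.36  1.57  1.14 -1.51] . [-1.52  0.72  0.04  2.34  1.22  1.31 -1.49] [-1.9   0.77  0.39  2.4   1.05  1.08 -1.43] [-1.87  0.79  0.45  2.33  1.08  1.05 -1.36] [-1.92  0.77  0.36  2.34  0.99  1.13 -1.37]
(15, -30) [-1.29  0.75  0.23  2.27  1.44  1.17 -1.41] [-2.05  0.84  0.7   2.4   0.92  0.9  -1.24] [-2.03  0.87  0.62  2.24  0.82  1.02 -1.16] [-2.06  0.87  0.62  2.31  0.82  0.99 -1.2 ] [-2.    0.89  0.64  2.23  0.85  0.99 -1.15] [-2.04  0.84  0.55  2.25  0.8   1.08 -1.19]
(30, -18) [-2.16  1.07  1.37  2.4  -0.01  0.17  0.15] . . . . .
(30, -24) [-1.32  0.44  0.36  2.39  1.48  0.89 -1.17] . [-1.87  0.47  0.52  2.4   1.04  0.96 -1.11] . [-1.84  0.48  0.54  2.39  1.07  0.94 -1.1 ] [-2.18  0.55  0.77  2.4   0.84  0.89 -1.  ]
(30, -30) [-1.26  0.47  0.3   2.3   1.34  0.95 -1.1 ] [-2.42  1.04  1.39  2.4   0.05  0.58 -0.12] [-2.43  1.09  1.3   2.28 -0.01  0.7  -0.17] [-2.48  1.08  1.32  2.35 -0.01  0.67 -0.18] [-2.38  1.09  1.3   2.26  0.    0.67 -0.16] [-2.51  1.09  1.3   2.29 -0.02  0.75 -0.2 ]
real	0m10.931s
user	0m31.643s
sys	0m0.481s
```

Run:
```python
from h import *
np.set_printoptions(precision=3,suppress=True)
z=np.load('a.npz')
for n,c in(('top','tc'),('scene','sc')):
    C=z[c].astype(int);m=z[n];hsv=cv2.cvtColor(z[c],cv2.COLOR_RGB2HSV)
    for nm,lo,hi in(('yellow',18,34),('purple',130,155)):
        k=((hsv[...,0]>lo)&(hsv[...,0]<hi)&(hsv[...,1]>120)&(hsv[...,2]>60)).astype(np.uint8)
        N,l,st,ce=cv2.connectedComponentsWithStats(k)
        for i in range(1,N):
            if st[i,4]>30:
                q=m[l==i]; print(n,nm,ce[i],st[i,4],np.nanmedian(q,0),np.nanmax(q,0))
```

```text
top yellow [239.895  61.544] 57 [0.917 0.27  0.227] [0.929 0.281 0.246]
top yellow [169.831 190.984] 183 [0.58  0.381 0.023] [0.62  0.416 0.04 ]
top yellow [196.069 247.121] 247 [0.438 0.244 0.017] [0.471 0.276 0.04 ]
top purple [171.883 240.117] 60 [0.437 0.313 0.03 ] [0.454 0.323 0.04 ]
scene yellow [299.417 118.708] 48 [0.926 0.272 0.212] [1.007 0.334 0.244]
scene yellow [202.078 207.843] 102 [0.574 0.387 0.01 ] [0.642 0.458 0.037]
scene yellow [204.332 243.81 ] 274 [0.436 0.238 0.018] [0.499 0.307 0.039]
scene purple [188.995 234.995] 198 [0.44  0.3   0.022] [0.501 0.373 0.037]
```

```bash
cat > pred.py <<'E'
from kin import *
np.set_printoptions(precision=3,suppress=True)
def show(q):
    x,T=fk(q,PP,S);M=T.as_matrix();return 'q',q,'x',x,'z',M[:,2],'y',M[:,1]
if __name__=='__main__':
    q=np.array([-1.96,-.006,.611,1.189,.05,1.661,-.136]);x,T=fk(q,PP,S);print(*show(q))
    # check of model with call 2
    for wo in (.1,.3,1):
        q2,e,a=ik(P[1]-.05*R.from_quat(Q[1]).as_matrix()[:,2],R.from_quat(Q[1]),J[1],wo);print('c2',wo,*show(q2),e,a)
    for az in (68,-60):
      for r,z in ((.42,.35),(.36,.35),(.3,.35),(.9,.6),(1.0,.6),(1.1,.6)):
        t=np.array([r*np.cos(np.radians(az)),r*np.sin(np.radians(az)),z])
        for wo in (.3,):
            q3,e,a=ik(t,T,q+[-(np.radians(az-68)) if 0 else 0,0,0,0,0,0,0],wo);print(az,r,wo,*show(q3),round(e,3),round(a,1))
E
OMP_NUM_THREADS=1 python3 pred.py
```

```text
q [-1.96  -0.006  0.611  1.189  0.05   1.661 -0.136] x [0.185 0.552 0.587] z [ 0.11   0.274 -0.955] y [0.345 0.891 0.295]
c2 0.1 q [-1.505  0.156  0.205  0.53   0.001  2.09  -0.109] x [0.168 0.504 0.791] z [ 0.125  0.34  -0.932] y [0.34  0.868 0.362] 0.0021671791807497762 5.207496317199808
c2 0.3 q [-1.51   0.152  0.21   0.561  0.001  2.09  -0.109] x [0.168 0.502 0.78 ] z [ 0.118  0.315 -0.942] y [0.344 0.877 0.337] 0.013599504463911253 3.6498310171089816
c2 1 q [-1.516  0.147  0.217  0.615  0.001  2.09  -0.109] x [0.167 0.499 0.759] z [ 0.107  0.27  -0.957] y [0.349 0.891 0.29 ] 0.03437849145312103 0.8359581272148318
68 0.42 0.3 q [-1.342 -0.38   0.001  1.964  0.047  1.316 -0.148] x [0.16  0.401 0.35 ] z [ 0.098  0.222 -0.97 ] y [0.351 0.904 0.243] 0.012 3.2
68 0.36 0.3 q [-1.385 -0.38   0.001  1.958  0.06   1.418 -0.193] x [0.141 0.366 0.35 ] z [ 0.084  0.131 -0.988] y [0.36  0.921 0.153] 0.032 8.5
68 0.3 0.3 q [-1.458 -0.38   0.001  1.961  0.082  1.513 -0.269] x [0.118 0.33  0.35 ] z [ 0.086  0.038 -0.996] y [0.368 0.927 0.067] 0.052 13.8
68 0.9 0.3 q [-1.245  0.706  0.008  0.25  
[... 571 characters left out ...]
62  1.791  0.105  1.69   2.212] x [ 0.18  -0.312  0.35 ] z [ 0.11   0.274 -0.955] y [0.345 0.891 0.295] 0.0 0.0
-60 0.3 0.3 q [ 0.37  -0.379  0.797  1.907  0.045  1.708  2.305] x [ 0.15 -0.26  0.35] z [ 0.11   0.274 -0.955] y [0.345 0.891 0.295] 0.0 0.0
-60 0.9 0.3 q [ 1.233  0.762 -0.12   0.25  -0.198  1.959  2.216] x [ 0.423 -0.707  0.537] z [ 0.306 -0.041 -0.951] y [0.391 0.916 0.086] 0.099 21.4
-60 1.0 0.3 q [ 1.228  0.791 -0.142  0.25  -0.175  1.783  2.215] x [ 0.465 -0.773  0.524] z [ 0.371 -0.167 -0.914] y [0.42  0.908 0.005] 0.125 29.8
-60 1.1 0.3 q [ 1.218  0.826 -0.153  0.25  -0.16   1.604  2.216] x [ 0.505 -0.84   0.514] z [ 0.426 -0.286 -0.858] y [ 0.453  0.888 -0.071] 0.149 38.0
```

>>> drive_tool --commands '[[[-0.005,-0.05,0.03],0],[[-0.01,-0.1,0.06],0],[[-0.015,-0.15,0.09],0],[[-0.02,-0.2,0.12],0],[[-0.025,-0.25,0.14],0],[[-0.03,-0.3,0.14],0],[[-0.03,-0.32,0.14],0],[[-0.03,-0.32,0.14],0],[[-0.03,-0.32,0.14],0]]'

```text
clock: 3.28
tool_pos: [0.1513, 0.3747, 0.3426]
tcp_rot: [0.184, 0.974, 0.126, -0.029]
wrist_force: [5.6, -1.0, -0.2]
width: 0.0871
grip_force: 0.0
```

```bash
cat > st.py <<'E'
from h import *
np.set_printoptions(precision=3,suppress=True)
s=manip.observe();print(s['clock'],s['joints'],s['tool_pos'],s['wrist_force'],s['width'],s['grip_force']);print(R.from_quat(s['tcp_rot']).as_matrix())
E
python3 st.py
```

```text
3.275 [-1.091 -0.381 -0.083  1.983 -0.146  1.304  0.049] [0.151 0.375 0.343] [ 5.569 -0.982 -0.184] 0.08713783776792369 0.0
[[-0.931  0.365 -0.011]
 [ 0.351  0.901  0.257]
 [ 0.104  0.236 -0.966]]
```

```bash
cat > pr2.py <<'E'
from pred import *
q0=np.array([-1.091,-.381,-.083,1.983,-.146,1.304,.049]);x0,T0=fk(q0,PP,S);print(*show(q0))
M=T0.as_matrix()
qa,e,a=ik(np.array([.5,.05,.55]),T0,q0,.4);print('mid',*show(qa),e,a)
print('tool delta mid',M.T@(np.array([.5,.05,.55])-x0))
for az in (-60,-75,-90):
  for r in (.8,.9,1.0):
    t=np.array([r*np.cos(np.radians(az)),r*np.sin(np.radians(az)),.6])
    q3,e,a=ik(t,T0,qa,.4);print(az,r,*show(q3),round(e,3),round(a,1))
E
OMP_NUM_THREADS=1 python3 pr2.py
```

```text
q [-1.091 -0.381 -0.083  1.983 -0.146  1.304  0.049] x [0.156 0.404 0.342] z [-0.011  0.257 -0.966] y [0.365 0.901 0.236]
mid q [-0.42  -0.014  0.535  1.292 -0.264  1.892  1.233] x [0.5  0.05 0.55] z [-0.011  0.257 -0.966] y [0.365 0.901 0.236] 7.836221919573199e-08 1.0542895686661941e-05
tool delta mid [-0.423 -0.144 -0.296]
-60 0.8 q [ 1.2    0.696 -0.19   0.365 -0.     2.09   2.238] x [ 0.378 -0.637  0.53 ] z [ 0.105  0.06  -0.993] y [0.372 0.923 0.095] 0.092 13.2
-60 0.9 q [ 1.155  0.782 -0.044  0.25  -0.106  2.065  2.253] x [ 0.403 -0.675  0.511] z [ 0.13   0.016 -0.991] y [0.375 0.925 0.064] 0.145 16.1
-60 1.0 q [ 1.152  0.808 -0.06   0.25  -0.092  1.918  2.249] x [ 0.438 -0.73   0.491] z [ 0.188 -0.088 -0.978] y [ 0.387  0.922 -0.009] 0.185 23.0
-75 0.8 q [ 1.405  0.706 -0.074  0.353 -0.     2.09   2.541] x [ 0.196 -0.707  0.524] z [ 0.046  0.016 -0.999] y [0.368 0.929 0.031] 0.101 14.4
-75 0.9 q [ 1.384  0.786 -0.017  0.25  -0.043  2.06   2.543] x [ 0.21  -0.749  0.506] z [ 0.058 -0.034 -0.998] y [ 0.371  0.929 -0.01 ] 0.155 17.3
-75 1.0 q [ 1.381  0.811 -0.025  0.25  -0.038  1.913  2.537] x [ 0.229 -0.812  0.485] z [ 0.086 -0.152 -0.985] y [ 0.378  0.919 -0.109] 0.195 24.3
-90 0.8 q [ 1.77   0.735 -0.691  0.375  0.52   2.09   2.65 ] x [ 0.014 -0.727  0.52 ] z [-0.003 -0.006 -1.   ] y [ 0.407  0.913 -0.006] 0.109 15.5
-90 0.9 q [ 1.759  0.869 -1.185  0.25   1.037  2.09   2.65 ] x [ 0.013 -0.778  0.502] z [-0.012 -0.069 -0.998] y [ 0.4    0.914 -0.068] 0.158 19.0
-90 1.0 q [ 1.757  0.909 -1.3    0.25   1.175  1.969  2.65 ] x [ 0.013 -0.838  0.483] z [-0.021 -0.178 -0.984] y [ 0.397  0.902 -0.172] 0.201 25.3
```

>>> drive_tool --commands '[[[-0.04,-0.02,-0.045],0],[[-0.085,-0.03,-0.06],0],[[-0.13,-0.045,-0.09],0],[[-0.17,-0.06,-0.12],0],[[-0.21,-0.07,-0.15],0],[[-0.25,-0.085,-0.18],0],[[-0.3,-0.1,-0.21],0],[[-0.34,-0.12,-0.24],0],[[-0.38,-0.13,-0.27],0],[[-0.42,-0.145,-0.295],0]]'

```text
clock: 4.53
tool_pos: [0.495, 0.0169, 0.5477]
tcp_rot: [0.184, 0.975, 0.121, -0.029]
wrist_force: [0.1, -0.3, 0.2]
width: 0.0871
grip_force: 0.0
```

>>> drive_tool --commands '[[[-0.015,-0.05,-0.02],0],[[-0.03,-0.105,-0.035],0],[[-0.05,-0.16,-0.05],0],[[-0.065,-0.21,-0.07],0],[[-0.085,-0.26,-0.09],0],[[-0.1,-0.32,-0.11],0],[[-0.12,-0.37,-0.13],0],[[-0.135,-0.42,-0.145],0],[[-0.15,-0.48,-0.165],0],[[-0.17,-0.53,-0.18],0],[[-0.19,-0.58,-0.2],0],[[-0.2,-0.64,-0.22],0],[[-0.22,-0.69,-0.24],0],[[-0.24,-0.75,-0.26],0],[[-0.24,-0.75,-0.26],0],[[-0.24,-0.75,-0.26],0]]'

```text
clock: 6.52
tool_pos: [0.3856, -0.6194, 0.623]
tcp_rot: [0.23, 0.962, 0.025, 0.144]
wrist_force: [0.9, -0.7, -1.1]
width: 0.0871
grip_force: 0.0
```

```bash
python3 st.py
```

```text
6.525 [ 1.007  0.642  0.354  0.256 -0.565  2.09   2.054] [ 0.386 -0.619  0.623] [ 0.943 -0.681 -1.143] 0.08709466273097016 0.0
[[-0.853  0.436  0.288]
 [ 0.451  0.893 -0.018]
 [-0.265  0.114 -0.957]]
```

>>> drive_tool --commands '[[[0.016,0.048,0.022],-3],[[0.033,0.096,0.044],-6],[[0.05,0.145,0.066],-9],[[0.066,0.193,0.09],-12],[[0.083,0.24,0.11],-15],[[0.1,0.29,0.134],-18],[[0.117,0.338,0.156],-21],[[0.134,0.386,0.178],-23.4],[[0.15,0.435,0.2],-23.4],[[0.167,0.483,0.223],-23.4],[[0.167,0.483,0.223],-23.4]]'

```text
clock: 7.9
tool_pos: [0.5208, -0.1092, 0.4265]
tcp_rot: [0.024, 0.988, -0.005, 0.15]
wrist_force: [-0.1, -1.8, 0.3]
width: 0.0868
grip_force: 0.0
```

```bash
cat > go.py <<'E'
import sys
from h import *
np.set_printoptions(precision=4,suppress=True)
s=manip.observe();M=R.from_quat(s['tcp_rot']).as_matrix()
print(s['clock'],s['joints'],s['tool_pos']);print(M)
for a in sys.argv[1:]:
    t=np.array(eval(a));print(a,'tool delta',M.T@(t-s['tool_pos']))
E
python3 go.py "[.519,-.117,.3]" "[.519,-.117,.185]"
python3 - <<'E'
from h import *
a=shot('scene');cv2.imwrite('pics/3.png',a['color'][:,:,::-1])
s=manip.observe();c=shot('wrist');T=np.eye(4);T[:3,:3]=R.from_quat(s['tcp_rot']).as_matrix();T[:3,3]=s['tool_pos']
w=cloud(c,T);np.savez('w.npz',w=w)
k=(np.hypot(w[...,0]-.52,w[...,1]+.117)<.05)
for lo,hi in((.2,.235),(.1,.2),(.002,.02)):
    q=w[k&(w[...,2]>lo)&(w[...,2]<hi)]; print(lo,len(q),(q.min(0),q.max(0)) if len(q) else '')
cv2.imwrite('pics/4.png',np.hstack([a['color'][100:400,100:480,::-1],c['color'][60:360,90:470,::-1]]))
E
```

```text
7.9 [ 0.1942 -0.1542 -0.047   1.6556 -0.0345  1.3391  1.6724] [ 0.5208 -0.1092  0.4265]
[[-0.9536  0.0484  0.2971]
 [ 0.0453  0.9988 -0.0172]
 [-0.2975 -0.003  -0.9547]]
[.519,-.117,.3] tool delta [ 0.039  -0.0075  0.1203]
[.519,-.117,.185] tool delta [ 0.0732 -0.0072  0.2301]
0.2 694 (array([ 0.50295378, -0.13492497,  0.20005778]), array([ 0.53646779, -0.10142827,  0.22142377]))
0.1 1122 (array([ 0.50340606, -0.13384348,  0.10005877]), array([ 0.53344022, -0.10166248,  0.19986349]))
0.002 581 (array([ 0.47576764, -0.16272379,  0.00201445]), array([ 0.55049466, -0.07641305,  0.01976581]))
```

View pics/4.png

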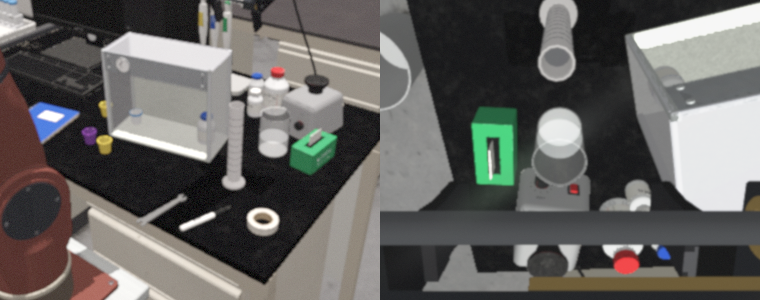

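The left half shows the scene with the arm clear of the cylinder at crop (235,145). The right half is the wrist view: the rim is at crop (556,62), with the clear beaker behind at (560,150). The wrist depth puts the axis at (0.520, -0.118), and its 32 to 35 mm diameter and 220 mm height match the cylinder.

>>> drive_tool --commands '[[[0.012,-0.008,0.04],0],[[0.025,-0.008,0.08],0],[[0.04,-0.008,0.12],0],[[0.05,-0.008,0.155],0],[[0.06,-0.008,0.19],0],[[0.072,-0.008,0.23],0],[[0.072,-0.008,0.23],0],[[0.072,-0.008,0.23],0]]'

```text
clock: 9.0
tool_pos: [0.5193, -0.1237, 0.1855]
tcp_rot: [0.028, 0.988, -0.006, 0.151]
wrist_force: [0.5, -0.4, -0.2]
width: 0.0868
grip_force: 0.0
```

>>> drive_tool --commands '[[[0,0,0],0],[[0,0,0],0],[[0,0,0],0],[[0,0,0],0],[[0,0,0],0]]' --hand 1 --newtons 15

```text
clock: 9.62
tool_pos: [0.5176, -0.1224, 0.1826]
tcp_rot: [0.027, 0.988, -0.006, 0.149]
wrist_force: [0.0, 0.6, 0.6]
width: 0.045
grip_force: 0.1
```

```bash
python3 go.py "[.519,-.117,.185]"
python3 - <<'E'
from kin import *
import sys
np.set_printoptions(precision=2,suppress=True)
rng=np.random.default_rng(3)
for xy in ((.45,.165),(.44,.15),(.45,.15),(.45,.18)):
  for phi in (12,20):
    for psi in (-22,-27,-32):
      n=None
      for k in range(8):
        q,e,a=ik(np.r_[xy,.105],rot(phi,psi,0,-1),np.array([-1.8,.75,.4,2.3,1.1,1.1,-1.4]) if k==0 else rng.uniform(LO,HI))
        if e<.002 and a<.5: n=q;break
      print(xy,phi,psi,n)
E
```

```text
9.625 [ 0.2038 -0.0566 -0.0341  2.0661 -0.0434  0.8345  1.7096] [ 0.5176 -0.1224  0.1826]
[[-0.9541  0.0554  0.2944]
 [ 0.0519  0.9985 -0.0197]
 [-0.2951 -0.0035 -0.9555]]
[.519,-.117,.185] tool delta [-0.0018  0.0055 -0.002 ]
(0.45, 0.165) 12 -22 [-2.4   1.08  0.85  2.4   0.65  0.75 -1.08]
(0.45, 0.165) 12 -27 [-1.83  0.79  0.37  2.36  1.05  1.15 -1.41]
(0.45, 0.165) 12 -32 [-1.78  0.79  0.37  2.29  0.99  1.19 -1.35]
(0.45, 0.165) 20 -22 None
(0.45, 0.165) 20 -27 [-1.96  0.66  0.56  2.4   0.99  1.01 -1.24]
(0.45, 0.165) 20 -32 [-1.75  0.62  0.39  2.33  1.    1.13 -1.25]
(0.44, 0.15) 12 -22 None
(0.44, 0.15) 12 -27 [-1.85  0.78  0.36  2.39  1.04  1.14 -1.44]
(0.44, 0.15) 12 -32 [-1.8   0.79  0.36  2.32  0.98  1.18 -1.37]
(0.44, 0.15) 20 -22 None
(0.44, 0.15) 20 -27 [-2.48  1.04  1.08  2.4   0.37  0.69 -0.69]
(0.44, 0.15) 20 -32 [-1.77  0.61  0.38  2.37  0.99  1.13 -1.28]
(0.45, 0.15) 12 -22 None
(0.45, 0.15) 12 -27 [-1.84  0.79  0.37  2.39  1.06  1.13 -1.44]
(0.45, 0.15) 12 -32 [-1.79  0.79  0.37  2.32  1.    1.17 -1.37]
(0.45, 0.15) 20 -22 None
(0.45, 0.15) 20 -27 [-2.42  1.    1.05  2.4   0.48  0.69 -0.78]
(0.45, 0.15) 20 -32 [-1.76  0.62  0.39  2.37  1.01  1.12 -1.27]
(0.45, 0.18) 12 -22 [-1.88  0.79  0.37  2.4   1.11  1.12 -1.46]
(0.45, 0.18) 12 -27 [-1.83  0.79  0.37  2.33  1.04  1.16 -1.39]
(0.45, 0.18) 12 -32 [-1.78  0.8   0.37  2.26  0.98  1.2  -1.32]
(0.45, 0.18) 20 -22 [-2.53  1.1   1.12  2.4   0.34  0.62 -0.62]
(0.45, 0.18) 20 -27 [-1.8   0.61  0.38  2.37  1.06  1.11 -1.28]
(0.45, 0.18) 20 -32 [-1.75  0.63  0.38  2.3   0.99  1.15 -1.23]
```

>>> drive_tool --commands '[[[0,0,0],0],[[0,0,0],0],[[0,0,0],0],[[0,0,0],0],[[-0.003,0,-0.01],0],[[-0.008,0,-0.025],0],[[-0.0118,0,-0.038],0]]'

```text
clock: 10.5
tool_pos: [0.5181, -0.1224, 0.2242]
tcp_rot: [0.027, 0.988, -0.006, 0.15]
wrist_force: [0.1, -0.6, -0.3]
width: 0.0317
grip_force: 15.0
```

>>> drive_tool --commands '[[[0.03,0.005,-0.009],0],[[0.06,0.015,-0.018],0],[[0.083,0.03,-0.026],0],[[0.087,0.07,-0.027],0],[[0.089,0.12,-0.028],0],[[0.091,0.17,-0.029],0],[[0.093,0.22,-0.03],0],[[0.092,0.26,-0.03],0],[[0.084,0.285,-0.027],0],[[0.08,0.293,-0.026],0],[[0.08,0.293,-0.026],0],[[0.08,0.293,-0.026],0]]'

```text
clock: 12.0
tool_pos: [0.4498, 0.1737, 0.2225]
tcp_rot: [0.028, 0.988, -0.006, 0.149]
wrist_force: [-0.0, -0.6, -0.1]
width: 0.0321
grip_force: 15.0
```

```bash
python3 go.py "[.45,.175,.1845]"
```

```text
12.0 [ 0.0773 -0.177  -0.5929  2.0627  0.0801  0.9775  0.9572] [0.4498 0.1737 0.2225]
[[-0.9541  0.0569  0.2942]
 [ 0.0532  0.9984 -0.0205]
 [-0.2949 -0.0039 -0.9555]]
[.45,.175,.1845] tool delta [0.0111 0.0014 0.0364]
```

Lowering gently, then releasing and rising straight up.

>>> drive_tool --commands '[[[0.005,0,0.015],0],[[0.008,0,0.027],0],[[0.01,0,0.034],0],[[0.0112,0,0.0368],0],[[0.0118,0,0.0385],0],[[0.0118,0,0.0385],0]]'

```text
clock: 12.75
tool_pos: [0.4502, 0.1749, 0.1825]
tcp_rot: [0.027, 0.988, -0.006, 0.149]
wrist_force: [0.1, -0.4, -0.4]
width: 0.0323
grip_force: 15.0
```

>>> drive_tool --commands '[[[0,0,0],0],[[0,0,0],0],[[0,0,0],0],[[0,0,0],0],[[0,0,0],0],[[0,0,0],0],[[0,0,0],0],[[0,0,0],0]]' --hand 0

```text
clock: 13.75
tool_pos: [0.45, 0.1747, 0.1822]
tcp_rot: [0.027, 0.988, -0.006, 0.149]
wrist_force: [0.2, -0.1, -0.5]
width: 0.0867
grip_force: 0.0
```

>>> drive_tool --commands '[[[-0.01,0,-0.03],0],[[-0.025,0,-0.08],0],[[-0.04,0,-0.13],0],[[-0.06,0,-0.19],0],[[-0.075,0,-0.24],0],[[-0.09,0,-0.3],0]]'

```text
clock: 14.5
tool_pos: [0.4472, 0.1758, 0.497]
tcp_rot: [0.027, 0.988, -0.006, 0.149]
wrist_force: [1.2, 0.4, -0.8]
width: 0.0869
grip_force: 0.0
```

```bash
python3 st.py
python3 - <<'E'
from h import *
np.set_printoptions(precision=4,suppress=True)
a=shot('scene','5.png');b=shot('top')
for n,c in(('scene',a),('top',b)):
    w=np.nan_to_num(cloud(c));k=(np.hypot(w[...,0]-.45,w[...,1]-.175)<.05)
    for lo,hi in((.2,.23),(.03,.06)):
        q=w[k&(w[...,2]>lo)&(w[...,2]<hi)]; print(n,lo,len(q),*((q.min(0),q.max(0)) if len(q) else ''))
E
cat > pr3.py <<'E'
from pred import *
from h import manip
s=manip.observe();q0=s['joints'];T0=R.from_quat(s['tcp_rot'])
for az in (-30,-45):
  for r,z in ((1.0,.5),(1.1,.5),(1.2,.5),(1.3,.5),(1.4,.5),(.7,1.1)):
    t=np.array([r*np.cos(np.radians(az)),r*np.sin(np.radians(az)),z])
    qa,e,a=ik(np.array([t[0]*.7/r,t[1]*.7/r,.5]),T0,q0,.4)
    q3,e,a=ik(t,T0,qa,.4);q4,_,_=ik(t,fk(q3,PP,S)[1],q3,.4)
    M=fk(q4,PP,S)[1].as_matrix()[:,2]
    print(az,r,z,*show(q3),round(e,3),round(a,1),'again',M)
E
OMP_NUM_THREADS=1 python3 pr3.py
```

```text
14.5 [ 0.091 -0.22  -0.531  1.541  0.034  1.529  1.075] [0.447 0.176 0.497] [ 1.24   0.352 -0.825] 0.08688541080480994 0.0
[[-0.954  0.056  0.294]
 [ 0.052  0.998 -0.02 ]
 [-0.295 -0.004 -0.956]]
scene 0.2 145 [0.4372 0.1524 0.2003] [0.4719 0.1903 0.2211]
scene 0.03 123 [0.4263 0.1538 0.0301] [0.4648 0.2232 0.0599]
top 0.2 173 [0.4343 0.1573 0.2001] [0.4688 0.1905 0.2225]
top 0.03 76 [0.4345 0.1581 0.03  ] [0.4592 0.2236 0.06  ]
-30 1.0 0.5 q [ 0.631  0.841 -0.085  0.25  -0.093  1.689  2.066] x [ 0.84  -0.481  0.478] z [ 0.379 -0.065 -0.923] y [ 0.07   0.997 -0.042] 0.039 5.4 again [ 0.416 -0.09  -0.905]
-30 1.1 0.5 q [ 0.623  0.882 -0.087  0.25  -0.088  1.54   2.066] x [ 0.898 -0.512  0.458] z [ 0.46  -0.119 -0.88 ] y [ 0.091  0.992 -0.087] 0.079 11.6 again [ 0.531 -0.168 -0.83 ]
-30 1.2 0.5 q [ 0.615  0.924 -0.088  0.25  -0.083  1.389  2.066] x [ 0.953 -0.541  0.441] z [ 0.538 -0.173 -0.825] y [ 0.117  0.985 -0.13 ] 0.12 17.8 again [ 0.634 -0.243 -0.734]
-30 1.3 0.5 q [ 0.607  0.967 -0.087  0.25  -0.082  1.236  2.066] x [ 1.006 -0.569  0.426] z [ 0.609 -0.224 -0.761] y [ 0.146  0.9
[... 789 characters left out ...]
17  0.933 -0.13   0.25  -0.121  1.4    2.334] x [ 0.776 -0.758  0.435] z [ 0.507 -0.258 -0.822] y [ 0.151  0.966 -0.21 ] 0.133 19.7 again [ 0.586 -0.365 -0.724]
-45 1.3 0.5 q [ 0.905  0.974 -0.129  0.25  -0.117  1.248  2.334] x [ 0.821 -0.798  0.421] z [ 0.561 -0.33  -0.76 ] y [ 0.191  0.944 -0.269] 0.175 25.9 again [ 0.646 -0.459 -0.61 ]
-45 1.4 0.5 q [ 0.893  1.017 -0.121  0.25  -0.122  1.099  2.336] x [ 0.861 -0.835  0.409] z [ 0.606 -0.395 -0.69 ] y [ 0.233  0.918 -0.321] 0.221 32.0 again [ 0.689 -0.539 -0.484]
-45 0.7 1.1 q [ 1.099  0.252 -0.103  0.25  -0.378  1.968  2.212] x [ 0.456 -0.424  0.898] z [ 0.608 -0.282 -0.742] y [ 0.174  0.959 -0.222] 0.218 26.4 again [ 0.735 -0.418 -0.534]
```

View pics/5.png

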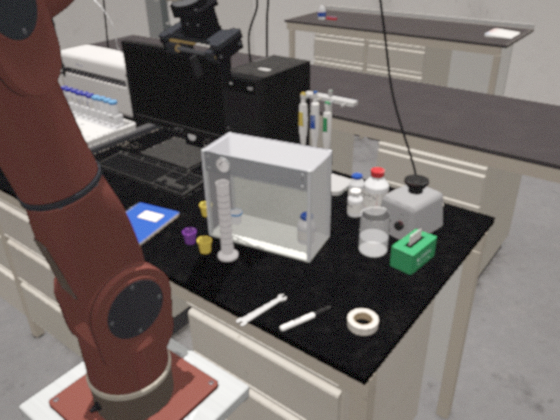

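The cylinder now stands in front of the cabinet at (228,252), and nothing else has moved. Next I'll tip the tool over towards horizontal in the free space up and to the right.

>>> drive_tool --commands '[[[-0.02,-0.041,-0.036],0],[[-0.04,-0.083,-0.072],0],[[-0.06,-0.125,-0.108],0],[[-0.08,-0.166,-0.143],0],[[-0.1,-0.207,-0.18],0],[[-0.12,-0.25,-0.215],0],[[-0.14,-0.29,-0.25],0],[[-0.16,-0.33,-0.286],0],[[-0.18,-0.373,-0.322],0],[[-0.2,-0.415,-0.36],0],[[-0.22,-0.456,-0.394],0],[[-0.24,-0.5,-0.43],0],[[-0.26,-0.54,-0.466],0],[[-0.28,-0.58,-0.5],0],[[-0.3,-0.62,-0.535],0],[[-0.3,-0.62,-0.535],0],[[-0.3,-0.62,-0.535],0]]'

```text
clock: 16.73
tool_pos: [0.4827, -0.2662, 0.774]
tcp_rot: [0.029, 0.983, -0.018, 0.179]
wrist_force: [0.7, 0.0, 0.4]
width: 0.0871
grip_force: 0.0
```

```bash
python3 go.py "[.5,-.5,1.2]" "[.55,-.45,1.1]"
cat > pr4.py <<'E'
from pred import *
from h import manip
import sys
s=manip.observe();q=s['joints'];T=R.from_quat(s['tcp_rot'])
for t in map(eval,sys.argv[1:]):
    q3,e,a=ik(np.array(t),T,q,.4);print(t,*show(q3),round(e,3),round(a,1))
E
OMP_NUM_THREADS=1 python3 pr4.py "[.5,-.5,1.2]" "[.55,-.45,1.1]" "[.7,-.5,1.1]" "[.55,-.6,1.1]"
```

```text
16.725 [ 0.4541  0.223   0.0967  0.4882 -0.1893  2.0887  1.934 ] [ 0.4827 -0.2662  0.774 ]
[[-0.934   0.0639  0.3516]
 [ 0.0507  0.9976 -0.0466]
 [-0.3537 -0.0257 -0.935 ]]
[.5,-.5,1.2] tool delta [-0.1787 -0.243  -0.3813]
[.55,-.45,1.1] tool delta [-0.1875 -0.1874 -0.2726]
[0.5, -0.5, 1.2] q [ 1.161  0.204 -0.124  0.25  -0.443  1.846  2.193] x [ 0.464 -0.426  0.961] z [ 0.705 -0.355 -0.614] y [ 0.233  0.934 -0.273] 0.253 33.0
[0.55, -0.45, 1.1] q [ 0.976  0.243 -0.093  0.25  -0.345  1.916  2.126] x [ 0.507 -0.391  0.912] z [ 0.652 -0.269 -0.709] y [ 0.174  0.963 -0.206] 0.201 25.2
[0.7, -0.5, 1.1] q [ 0.829  0.334 -0.1    0.25  -0.238  1.712  2.078] x [ 0.631 -0.429  0.902] z [ 0.71  -0.298 -0.638] y [ 0.198  0.954 -0.224] 0.221 30.7
[0.55, -0.6, 1.1] q [ 1.124  0.322 -0.141  0.25  -0.338  1.786  2.253] x [ 0.505 -0.514  0.9  ] z [ 0.659 -0.359 -0.661] y [ 0.226  0.933 -0.281] 0.223 29.9
```

>>> drive_tool --commands '[[[-0.03,-0.03,-0.045],0],[[-0.06,-0.06,-0.09],0],[[-0.1,-0.1,-0.15],0],[[-0.14,-0.15,-0.21],0],[[-0.18,-0.21,-0.28],0],[[-0.23,-0.29,-0.36],0],[[-0.23,-0.29,-0.36],0],[[-0.23,-0.29,-0.36],0],[[-0.23,-0.29,-0.36],0],[[-0.23,-0.29,-0.36],0],[[-0.23,-0.29,-0.36],0]]'

```text
clock: 18.1
tool_pos: [0.469, -0.3831, 0.7781]
tcp_rot: [0.031, 0.977, -0.036, 0.209]
wrist_force: [-0.1, 0.1, -0.3]
width: 0.0873
grip_force: 0.0
```

```bash
python3 go.py "[.55,-.6,1.25]"; OMP_NUM_THREADS=1 python3 pr4.py "[.55,-.55,1.2]" "[.7,-.5,1.1]" "[.9,-.5,.9]"  "[1.1,-.6,.7]"
```

```text
18.1 [ 0.7122  0.3552  0.0659  0.313  -0.2851  2.089   2.0865] [ 0.469  -0.3831  0.7781]
[[-0.9111  0.0759  0.4052]
 [ 0.0459  0.9955 -0.0834]
 [-0.4097 -0.0574 -0.9104]]
[.55,-.6,1.25] tool delta [-0.2771 -0.2368 -0.3787]
[0.55, -0.55, 1.2] q [ 1.129  0.244 -0.141  0.25  -0.397  1.719  2.197] x [ 0.508 -0.471  0.973] z [ 0.738 -0.395 -0.548] y [ 0.267  0.916 -0.301] 0.244 33.8
[0.7, -0.5, 1.1] q [ 0.831  0.329 -0.101  0.25  -0.238  1.677  2.079] x [ 0.637 -0.434  0.915] z [ 0.728 -0.315 -0.609] y [ 0.211  0.948 -0.239] 0.206 28.9
[0.9, -0.5, 0.9] q [ 0.622  0.543 -0.081  0.25  -0.118  1.543  2.005] x [ 0.819 -0.444  0.776] z [ 0.687 -0.253 -0.681] y [ 0.167  0.967 -0.191] 0.159 23.2
[1.1, -0.6, 0.7] q [ 0.582  0.802 -0.079  0.25  -0.085  1.253  2.021] x [ 0.987 -0.528  0.6  ] z [ 0.7   -0.271 -0.66 ] y [ 0.18   0.962 -0.205] 0.167 24.8
```

>>> drive_tool --commands '[[[-0.037,-0.037,0.026],0],[[-0.074,-0.074,0.052],0],[[-0.11,-0.11,0.077],0],[[-0.148,-0.148,0.103],0],[[-0.185,-0.185,0.13],0],[[-0.222,-0.222,0.155],0],[[-0.26,-0.26,0.18],0],[[-0.3,-0.3,0.21],0],[[-0.335,-0.335,0.235],0],[[-0.37,-0.37,0.26],0],[[-0.41,-0.41,0.285],0],[[-0.445,-0.445,0.31],0],[[-0.474,-0.473,0.33],0],[[-0.474,-0.473,0.33],0]]'

```text
clock: 19.85
tool_pos: [0.6975, -0.6019, 0.534]
tcp_rot: [0.034, 0.971, -0.053, 0.23]
wrist_force: [-0.3, 1.0, 0.6]
width: 0.0872
grip_force: 0.0
```

```bash
python3 go.py "[1.1,-.9,.7]"
```

```text
19.85 [ 0.6075  0.9062  1.384   0.255  -1.4916  1.7678  2.2988] [ 0.6975 -0.6019  0.534 ]
[[-0.892   0.0898  0.443 ]
 [ 0.0415  0.9922 -0.1176]
 [-0.4501 -0.0865 -0.8888]]
[1.1,-.9,.7] tool delta [-0.4461 -0.274   0.0658]
```

>>> drive_tool --commands '[[[-0.052,-0.034,0],0],[[-0.052,-0.034,0],0]]'

```text
clock: 20.1
tool_pos: [0.7156, -0.6111, 0.5331]
tcp_rot: [0.035, 0.966, -0.065, 0.246]
wrist_force: [-1.1, -0.3, 0.1]
width: 0.0871
grip_force: 0.0
```

>>> drive_tool --commands '[[[-0.052,-0.034,0],0],[[-0.052,-0.034,0],0]]'

```text
clock: 20.35
tool_pos: [0.731, -0.6202, 0.5359]
tcp_rot: [0.037, 0.961, -0.078, 0.263]
wrist_force: [-0.1, 0.1, -0.7]
width: 0.0872
grip_force: 0.0
```

>>> drive_tool --commands '[[[-0.052,-0.034,0],0]]'

```text
clock: 20.48
tool_pos: [0.7445, -0.6297, 0.5408]
tcp_rot: [0.04, 0.955, -0.092, 0.28]
wrist_force: [0.4, -0.4, 0.3]
width: 0.0868
grip_force: 0.0
```

>>> drive_tool --commands '[[[-0.052,-0.034,0],0]]'

```text
clock: 20.6
tool_pos: [0.7581, -0.638, 0.5468]
tcp_rot: [0.042, 0.948, -0.105, 0.298]
wrist_force: [-0.4, 0.1, -0.8]
width: 0.0869
grip_force: 0.0
```

```bash
python3 go.py
```

```text
20.6 [ 0.5907  0.9285  1.3734  0.2551 -1.497   1.5623  2.286 ] [ 0.7581 -0.638   0.5468]
[[-0.8193  0.1417  0.5555]
 [ 0.0167  0.9745 -0.2239]
 [-0.5731 -0.1741 -0.8008]]
```

>>> drive_tool --commands '[[[-0.048,-0.038,0],0]]'

```text
clock: 20.72
tool_pos: [0.7666, -0.6491, 0.5543]
tcp_rot: [0.043, 0.941, -0.118, 0.314]
wrist_force: [0.0, 1.1, -0.7]
width: 0.0871
grip_force: 0.0
```

>>> drive_tool --commands '[[[-0.048,-0.038,0],0]]'

```text
clock: 20.85
tool_pos: [0.7725, -0.6607, 0.5638]
tcp_rot: [0.045, 0.934, -0.131, 0.331]
wrist_force: [1.1, 0.2, 0.3]
width: 0.087
grip_force: 0.0
```

>>> drive_tool --commands '[[[-0.048,-0.038,0],0]]'

```text
clock: 20.98
tool_pos: [0.7774, -0.6711, 0.5754]
tcp_rot: [0.048, 0.926, -0.144, 0.347]
wrist_force: [0.3, 0.8, -0.1]
width: 0.0868
grip_force: 0.0
```

>>> drive_tool --commands '[[[-0.048,-0.038,0],0]]'

```text
clock: 21.1
tool_pos: [0.7809, -0.6805, 0.5888]
tcp_rot: [0.049, 0.917, -0.156, 0.362]
wrist_force: [0.5, 0.7, -0.2]
width: 0.0868
grip_force: 0.0
```

>>> drive_tool --commands '[[[-0.048,-0.038,0],0]]'

```text
clock: 21.22
tool_pos: [0.7829, -0.6892, 0.6041]
tcp_rot: [0.051, 0.909, -0.169, 0.378]
wrist_force: [-1.2, 0.8, 0.2]
width: 0.087
grip_force: 0.0
```

>>> drive_tool --commands '[[[-0.048,-0.038,0],0]]'

```text
clock: 21.35
tool_pos: [0.7837, -0.6971, 0.6212]
tcp_rot: [0.053, 0.9, -0.182, 0.393]
wrist_force: [-1.0, 0.3, 0.5]
width: 0.0868
grip_force: 0.0
```

>>> drive_tool --commands '[[[-0.048,-0.038,0],0]]'

```text
clock: 21.48
tool_pos: [0.7832, -0.7042, 0.6397]
tcp_rot: [0.055, 0.89, -0.194, 0.408]
wrist_force: [-0.2, 0.5, 0.0]
width: 0.0869
grip_force: 0.0
```

>>> drive_tool --commands '[[[-0.048,-0.038,0],0]]'

```text
clock: 21.6
tool_pos: [0.7811, -0.7104, 0.6595]
tcp_rot: [0.057, 0.88, -0.207, 0.423]
wrist_force: [-0.3, 1.0, -0.5]
width: 0.0868
grip_force: 0.0
```

```bash
python3 go.py
```

```text
21.6 [ 0.624   0.8873  1.325   0.255  -1.4971  1.2487  2.3116] [ 0.7811 -0.7104  0.6595]
[[-0.6358  0.2749  0.7212]
 [-0.0745  0.9082 -0.4119]
 [-0.7682 -0.3156 -0.5569]]
```

```bash
python3 - <<'E'
import numpy as np
np.set_printoptions(precision=2,suppress=True)
z=np.load('a.npz');S=z['scene'];C=z['sc'].sum(-1)
for v in (10,40,80,120,160):
    for lo,hi in((370,420),(245,275),(205,220)):
        u=lo+np.argmin(C[v,lo:hi]);print(v,u,C[v,u],S[v,u])
w=np.nan_to_num(z['scene']).reshape(-1,3);t=np.nan_to_num(z['top']).reshape(-1,3)
for n,a in(('s',w),('t',t)):
    k=a[(a[:,2]>.4)&(a[:,0]>.45)&(a[:,0]<1.3)&(np.abs(a[:,1])<.8)];print(n,len(k),k.min(0) if len(k) else '',k.max(0) if len(k) else '')
E
cat > pr5.py <<'E'
from pred import *
# clamp-type ratchet simulation: n single-row pulls
from h import manip
s=manip.observe();q=s['joints'];T=R.from_quat(s['tcp_rot'])
def sim(x0,d,n,wo=.7):
    qq,e,a=ik(np.array(x0),T,q,wo);print('start',x0,round(e,3),round(a,1),qq)
    for i in range(n):
        x,Tt=fk(qq,PP,S);dd=np.array(d)/np.linalg.norm(d);M=Tt.as_matrix()[:,2];t=dd-M*(dd@M);t/=np.linalg.norm(t)
        qq,e,a=ik(x+.06*t,Tt,qq,wo)
        if i%4==3:
            x,Tt=fk(qq,PP,S);M=Tt.as_matrix();print(i+1,x,M[:,2],'psi',np.degrees(np.arctan2(M[1,2],M[0,2])),qq)
sim([1.0,-.1,.66],[1,-.1,.2],8)
sim([.75,-.1,1.1],[.3,0,1],8)
sim([.85,-.1,.95],[.7,0,.7],8)
E
OMP_NUM_THREADS=1 python3 pr5.py
```

```text
10 381 233 [1.07 0.09 0.55]
10 267 270 [1.06 0.5  0.52]
10 211 290 [1.06 0.77 0.49]
40 385 213 [1.07 0.07 0.46]
40 266 282 [1.06 0.51 0.42]
40 215 273 [1.05 0.75 0.39]
80 390 139 [1.07 0.04 0.35]
80 267 61 [0.84 0.33 0.36]
80 212 31 [0.86 0.59 0.31]
120 399 159 [ 1.07 -0.    0.23]
120 248 61 [0.79 0.38 0.24]
120 206 47 [0.87 0.64 0.16]
160 411 261 [ 1.07 -0.05  0.11]
160 245 393 [0.52 0.15 0.26]
160 208 336 [0.5  0.26 0.24]
s 473 [1.05 0.05 0.4 ] [1.08 0.78 0.57]
t 0  
start [1.0, -0.1, 0.66] 0.0 0.0 [-0.697  0.658  1.389  0.85  -0.497  1.072  1.705]
4 [ 1.071 -0.059  0.753] [ 0.783 -0.395 -0.48 ] psi -26.74377780992805 [-0.202  0.699  0.287  0.25   0.304  1.256  1.447]
8 [ 1.081 -0.014  0.821] [ 0.86  -0.361 -0.362] psi -22.779590411778212 [-0.259  0.669  0.302  0.25   0.338  1.158  1.426]
start [0.75, -0.1, 1.1] 0.111 5.1 [-0.227  0.247  0.176  0.25   0.454  1.659  1.663]
4 [ 0.751 -0.134  1.046] [ 0.839 -0.415 -0.352] psi -26.33667019176508 [-0.154  0.252  0.164  0.25   0.408  1.493  1.688]
8 [ 0.765 -0.144  1.108] [ 0.888 -0.408 -0.211] psi -24.685173576218457 [-0.128  0.236  0.153  0.25   0.402  1.352  1.704]
start [0.85, -0.1, 0.95] 0.041 1.9 [-0.186  0.399  0.215  0.25   0.364  1.574  1.605]
4 [ 0.874 -0.095  0.959] [ 0.821 -0.403 -0.404] psi -26.134670451313273 [-0.201  0.409  0.229  0.25   0.37   1.42   1.594]
8 [ 0.892 -0.074  1.019] [ 0.883 -0.384 -0.269] psi -23.512492084185354 [-0.241  0.396  0.241  0.25   0.398  1.292  1.583]
```

>>> drive_tool --commands '[[[-0.023,0.04,-0.03],0],[[-0.045,0.08,-0.06],0],[[-0.068,0.12,-0.09],0],[[-0.09,0.16,-0.12],0],[[-0.113,0.2,-0.153],0],[[-0.135,0.24,-0.184],0],[[-0.158,0.28,-0.214],0],[[-0.18,0.32,-0.245],0],[[-0.2,0.36,-0.275],0],[[-0.225,0.4,-0.306],0],[[-0.25,0.44,-0.336],0],[[-0.27,0.48,-0.367],0]]'

```text
clock: 23.1
tool_pos: [0.7983, -0.107, 0.8858]
tcp_rot: [0.054, 0.872, -0.208, 0.439]
wrist_force: [0.3, 0.6, 0.3]
width: 0.0867
grip_force: 0.0
```

```bash
cat > pull.py <<'E'
from h import *
import sys
np.set_printoptions(precision=3,suppress=True)
s=manip.observe();M=R.from_quat(s['tcp_rot']).as_matrix();z=M[:,2]
print(s['clock'],s['joints'],s['tool_pos']);print(M);print('phi',np.degrees(np.arcsin(-z[2])),'psi',np.degrees(np.arctan2(z[1],z[0])))
d=np.array(eval(sys.argv[1]),float);t=d-z*(d@z);t/=np.linalg.norm(t);print('pull',.062*M.T@t)
yd=np.array([-z[1],z[0],0]);yd/=np.linalg.norm(yd);print('turn to level y',np.degrees(np.arctan2(np.cross(M[:,1],yd)@z,M[:,1]@yd)))
E
python3 pull.py "[.7,0,.7]"
```

```text
23.1 [-0.354  0.559  1.384  0.255 -0.667  1.525  1.692] [ 0.798 -0.107  0.886]
[[-0.609  0.276  0.744]
 [-0.089  0.908 -0.41 ]
 [-0.788 -0.316 -0.528]]
phi 31.876406841850965 psi -28.874961782576424
pull [-0.062 -0.002 -0.   ]
turn to level y 21.84235429534402
```

>>> drive_tool --commands '[[[-0.062,0,0],0]]'

```text
clock: 23.22
tool_pos: [0.8112, -0.1012, 0.8965]
tcp_rot: [0.048, 0.862, -0.209, 0.459]
wrist_force: [0.1, -0.0, -0.5]
width: 0.0871
grip_force: 0.0
```

>>> drive_tool --commands '[[[-0.062,0,0],0]]'

```text
clock: 23.35
tool_pos: [0.8216, -0.0993, 0.9084]
tcp_rot: [0.045, 0.851, -0.213, 0.478]
wrist_force: [-0.1, 0.4, -1.2]
width: 0.0869
grip_force: 0.0
```

>>> drive_tool --commands '[[[-0.062,0,0],0]]'

```text
clock: 23.48
tool_pos: [0.8297, -0.0945, 0.9216]
tcp_rot: [0.042, 0.84, -0.215, 0.497]
wrist_force: [0.3, 0.4, -0.0]
width: 0.087
grip_force: 0.0
```

>>> drive_tool --commands '[[[-0.062,0,0],0]]'

```text
clock: 23.6
tool_pos: [0.8356, -0.0883, 0.9361]
tcp_rot: [0.038, 0.828, -0.217, 0.515]
wrist_force: [0.2, 0.0, 0.6]
width: 0.0869
grip_force: 0.0
```

>>> drive_tool --commands '[[[-0.062,0,0],0]]'

```text
clock: 23.72
tool_pos: [0.8394, -0.081, 0.9517]
tcp_rot: [0.033, 0.816, -0.219, 0.533]
wrist_force: [0.4, 0.1, 0.0]
width: 0.0873
grip_force: 0.0
```

>>> drive_tool --commands '[[[-0.062,0,0],0]]'

```text
clock: 23.85
tool_pos: [0.8411, -0.0728, 0.9683]
tcp_rot: [0.029, 0.804, -0.221, 0.551]
wrist_force: [0.7, 0.5, 0.6]
width: 0.0871
grip_force: 0.0
```

```bash
python3 pull.py "[.7,0.2,.7]"
```

```text
23.85 [-0.404  0.559  1.384  0.255 -0.634  1.268  1.666] [ 0.841 -0.073  0.968]
[[-0.391  0.291  0.873]
 [-0.197  0.901 -0.388]
 [-0.899 -0.323 -0.295]]
phi 17.146510672939947 psi -23.941197293601764
pull [-0.061  0.01  -0.   ]
turn to level y 19.7773700600035
```

```bash
cat > path.py <<'E'
from pred import *
from h import manip
s=manip.observe();q=s['joints'];T=R.from_quat(s['tcp_rot'])
def track(q,x1,T1,n,wo=.7):
    x0,T0=fk(q,PP,S);rv=(T0.inv()*T1).as_rotvec();w=0
    for i in range(1,n+1):
        q2,e,a=ik(x0+(x1-x0)*i/n,T0*R.from_rotvec(rv*i/n),q,wo);w=max(w,np.abs(q2-q).max());q=q2
    print(x1,'err',round(e,4),round(a,2),'dq',round(w,2),q);return q
if __name__=='__main__':
    T=T*R.from_euler('z',19.8,degrees=True)
    print(T.as_matrix())
    for w,n in (((.65,.15,.8),5),((.45,.3,.6),6),((.409,.195,.4),5),((.409,.195,.095),8),((.453,.174,.095),2),((.453,.174,.2),3),((.5,.13,.2),2),((.591,.148,.105),4)):
        q=track(q,np.array(w),T,n)
E
OMP_NUM_THREADS=1 python3 path.py
```

```text
[[-0.269  0.406  0.873]
 [ 0.12   0.914 -0.388]
 [-0.956  0.    -0.295]]
[0.65 0.15 0.8 ] err 0.0 0.0 dq 0.62 [-1.719 -0.214  0.658  1.443  1.385  1.546  0.317]
[0.45 0.3  0.6 ] err 0.0 0.0 dq 0.1 [-1.834 -0.058  0.386  1.786  1.24   1.804 -0.249]
[0.409 0.195 0.4  ] err 0.0 0.0 dq 0.11 [-1.89  -0.12   0.353  2.301  1.133  1.716 -0.717]
[0.409 0.195 0.095] err 0.0 0.0 dq 0.32 [-2.102  0.754  0.531  2.361  0.881  1.038 -1.26 ]
[0.453 0.174 0.095] err 0.0 0.0 dq 0.05 [-2.056  0.779  0.599  2.399  0.98   0.945 -1.29 ]
[0.453 0.174 0.2  ] err 0.0022 0.11 dq 0.37 [-2.58   0.893  1.28   2.4    0.57   0.8   -0.637]
[0.5  0.13 0.2 ] err 0.0228 1.09 dq 0.26 [-2.486  1.107  1.39   2.4    0.349  0.591 -0.37 ]
[0.591 0.148 0.105] err 0.0 0.0 dq 0.08 [-2.202  1.336  1.193  2.323  0.275  0.331 -0.476]
```

```bash
cat > grid.py <<'E'
from kin import *
import multiprocessing as mp
from path import T as T0
T=T0*R.from_euler('z',19.8,degrees=True)
c=np.array([.591,.148]);u=np.array([.982,.187]);v=np.array([-.187,.982])
seeds=[np.array(s) for s in ([-2.05,.78,.6,2.39,.98,.95,-1.29],[-2.2,1.33,1.19,2.32,.28,.33,-.48],[-1.32,.74,.3,2.36,1.5,1.1,-1.4],[-2.5,1,1.3,2.38,.4,.7,-.5])]
def job(xy):
    x=np.r_[c+u*xy[0]*1e-3+v*xy[1]*1e-3,.108];b=(9,9,None)
    for s in seeds:
        q,e,a=ik(x,T,s)
        if e*1e3+a<b[0]: b=(e*1e3+a,q)
    return b[0]
if __name__=='__main__':
    ys=list(range(-15,91,15));xs=list(range(-190,21,15))
    with mp.Pool() as p: r=p.map(job,[(x,y) for y in ys for x in xs],chunksize=3)
    r=np.array(r).reshape(len(ys),-1);print('x',xs)
    for y,l in zip(ys,r): print(y,' '.join('%4.1f'%a for a in l))
E
OMP_NUM_THREADS=1 python3 grid.py
```

```text
x [-190, -175, -160, -145, -130, -115, -100, -85, -70, -55, -40, -25, -10, 5, 20]
-15  9.0  9.0  9.0  9.0  9.0  9.0  9.0  9.0  6.9  3.4  0.0  0.0  0.0  0.0  0.0
0  9.0  9.0  9.0  9.0  9.0  9.0  7.9  4.9  1.6  0.0  0.0  0.0  0.0  0.0  0.0
15  9.0  9.0  9.0  9.0  7.6  5.1  2.3  0.0  0.0  0.0  0.0  0.0  0.0  0.0  0.0
30  9.0  8.8  6.5  4.1  1.7  0.0  0.0  0.0  0.0  0.0  0.0  0.0  0.0  0.0  0.0
45  4.6  2.7  0.6  0.0  0.0  0.0  0.0  0.0  0.0  0.0  0.0  0.0  0.0  0.0  0.0
60  0.0  0.0  0.0  0.0  0.0  0.0  0.0  0.0  0.0  0.0  0.0  0.0  0.0  0.0  0.0
75  0.0  0.0  0.0  0.0  0.0  0.0  0.0  0.0  0.0  0.0  0.0  0.0  0.0  0.0  0.0
90  0.0  0.0  0.0  0.0  0.0  0.0  0.0  0.0  0.0  0.0  0.0  0.0  0.0  0.0  0.0
```

```bash
cat > col.py <<'E'
import numpy as np
from scipy.spatial.transform import Rotation as R
# cab frame mm. tool phi=17.1, delta=-34.7
def frame(r,phi=17.1,de=-34.7):
    a,b=np.radians([phi,de]);z=np.array([np.cos(a)*np.cos(b),np.cos(a)*np.sin(b),-np.sin(a)])
    y=np.array([-z[1],z[0],0]);y/=np.linalg.norm(y);x=np.cross(y,z)
    return R.from_matrix(np.c_[x,y,z])*R.from_euler('z',-r,degrees=True)
g=[np.r_[a,b,c] for a in (-37.5,-20,0,20,37.5) for b in np.linspace(-95,95,20) for c in np.linspace(-116,-51,14)]
g+=[np.r_[50*np.cos(t),50*np.sin(t),l] for t in np.linspace(0,6.28,16) for l in range(-260,-115,12)]
g+=[np.r_[a,b,c] for a in (-10,10) for b in (-32,-16,16,32) for c in (-50,-35,-20,-5,10,19)]
g=np.array(g)
def cyl(grip):
    "points in untilted-cylinder frame about grip height"
    th=np.linspace(0,6.28,16);P=[]
    for rad,h in((27,0),(27,6),(16,13),(16,60),(16,110),(16,160),(16,190),(17.5,205),(17.5,220)):
        P+=[[rad*np.cos(t),rad*np.sin(t),h-grip] for t in th]
    return np.array(P)
def rep(xy,h,r,grip):
    F=frame(r);G=F.apply(g)+[*xy,h];C=(F*frame(0).inv()).apply(cyl(grip))+[*xy,h]
    o={}
    for n,P in(('G',G),('C',C)):
        # panel: points in slab x[-72,-62]
        ins=P[P[:,0]>-72]; sl=ins[ins[:,0]<-62]
        o[n]=dict(pan=round(205-max(sl[:,2].max() if len(sl) else 0, 0)),bot=round(P[:,2].min()),
          wall=round(150-np.abs(ins[:,1]).max()) if len(ins) else 999, back=round(64-P[:,0].max()), top=round(ins[:,2].max()) if len(ins) else 0)
        for nm,c,rr,ht in(('yel',(-125,123),19,40),('pur',(-119,182),19,40),('cup',(27,115),19,44),('bot',(-3,-118),24.5,93)):
            d=np.hypot(P[:,0]-c[0],P[:,1]-c[1]); k=d<rr+6
            o[n][nm]=round(P[k,2].min()-ht) if k.any() else '-'
    return o
if __name__=='__main__':
    import sys
    grip=float(sys.argv[1])
    for st in sys.argv[2:]:
        x,y,h,r=eval(st);o=rep((x,y),h,r,grip);print(st,*[f"{n}:"+','.join(f'{k}{v}' for k,v in o[n].items()) for n in o])
E
for g in 100 110; do echo $g; python3 col.py $g "(-160,55,$g+10,0)" "(-160,55,$g+12,20)" "(-160,55,113,50)" "(-130,40,113,50)" "(-115,33,113,50)" "(-100,25,113,50)" "(-85,18,113,50)" "(-70,10,113,50)" "(-50,5,113,50)" "(-30,0,113,50)" "(-25,0,116,40)" "(-20,0,118,25)" "(-15,0,$g+12,10)" "(-15,0,$g+8,0)" "(-5,0,$g+8,0)" "(0,0,$g+8,0)"; done
```

```text
100
(-160,55,100+10,0) G:pan205,bot-,wall999,back188,top0,yel-,pur-,cup- C:pan205,bot-,wall999,back197,top0,yel-,pur-,cup-
(-160,55,100+12,20) G:pan205,bot-,wall999,back190,top0,yel-,pur-,cup- C:pan205,bot-,wall999,back186,top0,yel180,pur-,cup-
(-160,55,113,50) G:pan205,bot-,wall999,back197,top0,yel-,pur-,cup- C:pan205,bot-,wall999,back167,top0,yel102,pur-,cup-
(-130,40,113,50) G:pan205,bot-,wall999,back167,top0,yel31,pur-,cup- C:pan205,bot-,wall999,back137,top0,yel126,pur-,cup-
(-115,33,113,50) G:pan205,bot-,wall999,back152,top0,yel18,pur-,cup- C:pan1,bot-,wall27,back122,top204,yel-,pur-,cup-
(-100,25,113,50) G:pan205,bot-,wall999,back137,top0,yel6,pur-,cup- C:pan-2,bot-,wall33,back107,top207,yel-,pur-,cup-
(-85,18,113,50) G:pan68,bot-,wall111,back122,top137,yel8,pur-,cup- C:pan11,bot-,wall40,back92,top207,yel-,pur-,cup-
(-70,10,113,50) G:pan65,bot-,wall30,back107,top140,yel12,pur-,cup- C:pan42,bot-,wall48,back77,top207,yel-,pur-,cup-
(-50,5,113,50) G:pan43,bot-,wall22,back87,top162,yel9,pur-,cup- C:pan107,bot-,wall53,back57,top207,yel-,pur-,cup-
(-30,0,113,50) G:pan-17,bot-,wall13,
[... 1954 characters left out ...]
p-
(-25,0,116,40) G:pan-12,bot-,wall2,back60,top217,yel21,pur-,cup- C:pan155,bot-,wall68,back40,top213,yel-,pur-,cup-
(-20,0,118,25) G:pan13,bot-,wall2,back51,top192,yel75,pur-,cup- C:pan174,bot-,wall87,back44,top226,yel-,pur-,cup-
(-15,0,110+12,10) G:pan21,bot-,wall6,back44,top184,yel85,pur-,cup113 C:pan205,bot-,wall108,back52,top233,yel-,pur-,cup-
(-15,0,110+8,0) G:pan17,bot-,wall3,back43,top188,yel76,pur-,cup125 C:pan205,bot-,wall123,back52,top228,yel-,pur-,cup-
(-5,0,110+8,0) G:pan14,bot-,wall3,back33,top191,yel76,pur-,cup70 C:pan205,bot-,wall123,back42,top228,yel-,pur-,cup-
(0,0,110+8,0) G:pan14,bot-,wall3,back28,top191,yel79,pur-,cup53 C:pan205,bot-,wall123,back37,top228,yel-,pur-,cup-
```

```bash
sed -i "s/bot=round(P/low=round(P/" col.py; python3 col.py 110 "(-160,55,116,54)" "(-115,35,116,54)" "(-100,28,116,54)" "(-85,20,116,54)" "(-70,12,116,54)" "(-60,6,116,54)" "(-50,0,116,50)" "(-45,0,118,40)" "(-40,-3,122,30)" "(-33,-6,124,20)" "(-26,-8,124,10)" "(-20,-8,124,0)" "(-5,-8,120,0)"
```

```text
(-160,55,116,54) G:pan205,low36,wall999,back199,top0,yel-,pur-,cup-,bot- C:pan205,low26,wall999,back170,top0,yel113,pur-,cup-,bot-
(-115,35,116,54) G:pan205,low36,wall999,back154,top0,yel18,pur-,cup-,bot- C:pan10,low26,wall32,back125,top195,yel-,pur-,cup-,bot-
(-100,28,116,54) G:pan205,low36,wall999,back139,top0,yel6,pur-,cup-,bot- C:pan7,low26,wall33,back110,top198,yel-,pur-,cup-,bot-
(-85,20,116,54) G:pan64,low36,wall110,back124,top141,yel9,pur-,cup-,bot- C:pan13,low26,wall41,back95,top198,yel-,pur-,cup-,bot-
(-70,12,116,54) G:pan70,low36,wall110,back109,top143,yel12,pur-,cup-,bot- C:pan48,low26,wall49,back80,top198,yel-,pur-,cup-,bot-
(-60,6,116,54) G:pan57,low36,wall34,back99,top148,yel17,pur-,cup-,bot- C:pan77,low26,wall55,back70,top198,yel-,pur-,cup-,bot-
(-50,0,116,50) G:pan40,low38,wall27,back87,top165,yel21,pur-,cup-,bot- C:pan79,low22,wall59,back61,top203,yel-,pur-,cup-,bot-
(-45,0,118,40) G:pan29,low47,wall15,back80,top176,yel19,pur-,cup-,bot- C:pan117,low15,wall70,back60,top215,yel-,pur-,cup-,bot-
(-40,-3,122,30) G:pan25,low61,wall10,back72,top180,yel35,pur-,cup-,bot- C:pan119,low13,wall77,back61,top227,yel-,pur-,cup-,bot-
(-33,-6,124,20) G:pan24,low74,wall9,back63,top181,yel57,pur-,cup-,bot- C:pan169,low11,wall87,back61,top234,yel-,pur-,cup-,bot-
(-26,-8,124,10) G:pan22,low88,wall15,back55,top183,yel87,pur-,cup-,bot- C:pan182,low11,wall100,back63,top235,yel-,pur-,cup-,bot-
(-20,-8,124,0) G:pan11,low103,wall11,back48,top194,yel93,pur-,cup-,bot- C:pan205,low14,wall115,back57,top234,yel-,pur-,cup-,bot-
(-5,-8,120,0) G:pan12,low99,wall11,back33,top193,yel81,pur-,cup91,bot- C:pan205,low10,wall115,back42,top230,yel-,pur-,cup-,bot-
```

```bash
python3 go.py "[.45,.3,.6]" "[.409,.195,.4]"
```

```text
23.85 [-0.4043  0.5587  1.3839  0.2551 -0.634   1.2677  1.666 ] [ 0.8411 -0.0728  0.9683]
[[-0.3909  0.2907  0.8733]
 [-0.1967  0.9005 -0.3878]
 [-0.8992 -0.3233 -0.2948]]
[.45,.3,.6] tool delta [ 0.4107  0.3411 -0.3775]
[.409,.195,.4] tool delta [ 0.6272  0.2993 -0.3137]
```

>>> drive_tool --commands '[[[0.03,0.033,-0.034],2],[[0.06,0.066,-0.068],4],[[0.09,0.1,-0.102],6],[[0.12,0.133,-0.136],8],[[0.15,0.166,-0.17],10],[[0.182,0.2,-0.204],12],[[0.22,0.223,-0.233],14],[[0.258,0.247,-0.262],16],[[0.296,0.27,-0.29],18],[[0.334,0.294,-0.32],19.8],[[0.372,0.318,-0.35],19.8],[[0.41,0.341,-0.378],19.8],[[0.41,0.341,-0.378],19.8],[[0.41,0.341,-0.378],19.8]]'

```text
clock: 25.6
tool_pos: [0.4899, 0.2616, 0.6399]
tcp_rot: [0.167, 0.788, -0.122, 0.58]
wrist_force: [0.4, 0.8, -0.1]
width: 0.0872
grip_force: 0.0
```

```bash
python3 pull.py "[1,0,0]"; python3 go.py "[.407,.194,.42]" "[.407,.194,.11]"
```

```text
25.6 [-1.794 -0.193  0.465  1.7    1.357  1.754 -0.013] [0.49  0.262 0.64 ]
[[-0.272  0.405  0.873]
 [ 0.122  0.914 -0.386]
 [-0.955  0.001 -0.298]]
phi 17.334317056438483 psi -23.880045442000508
pull [-0.035  0.051 -0.   ]
turn to level y -0.06356980338892118
25.6 [-1.7939 -0.1929  0.4654  1.7004  1.3572  1.7537 -0.013 ] [0.4899 0.2616 0.6399]
[[-0.272   0.4051  0.8729]
 [ 0.1216  0.9143 -0.3864]
 [-0.9546  0.0011 -0.2979]]
[.407,.194,.42] tool delta [ 0.2242 -0.0956  0.0193]
[.407,.194,.11] tool delta [ 0.5201 -0.0959  0.1117]
```

>>> drive_tool --commands '[[[0.045,-0.02,0.004],0],[[0.09,-0.04,0.008],0],[[0.135,-0.06,0.012],0],[[0.18,-0.08,0.016],0],[[0.224,-0.096,0.019],0],[[0.224,-0.096,0.019],0],[[0.224,-0.096,0.019],0]]'

```text
clock: 26.48
tool_pos: [0.4081, 0.1937, 0.423]
tcp_rot: [0.168, 0.788, -0.122, 0.58]
wrist_force: [-0.1, 0.5, -0.2]
width: 0.0872
grip_force: 0.0
```

```bash
python3 - <<'E'
from h import *
np.set_printoptions(precision=4,suppress=True)
s=manip.observe();c=shot('wrist');b=shot('top');a=shot('scene')
cv2.imwrite('pics/6.png',np.hstack([a['color'][60:360,60:440,::-1],c['color'][60:360,90:470,::-1]]))
T=np.eye(4);T[:3,:3]=R.from_quat(s['tcp_rot']).as_matrix();T[:3,3]=s['tool_pos']
for n,w in(('wrist',cloud(c,T)),('top',cloud(b)),('scene',cloud(a))):
    k=np.hypot(w[...,0]-.452,w[...,1]-.174)<.045
    q=w[k&(w[...,2]>.2)&(w[...,2]<.23)];print(n,len(q),*((q.min(0),q.max(0)) if len(q) else ''))
E
python3 go.py "[.407,.194,.11]"
```

```text
wrist 0
top 174 [0.4347 0.1578 0.2001] [0.4687 0.1906 0.2216]
scene 148 [0.4365 0.1525 0.2002] [0.4714 0.191  0.2204]
26.625 [-1.8242 -0.31    0.3529  2.2329  1.2575  1.7916 -0.4759] [0.408  0.1935 0.4228]
[[-0.2714  0.4065  0.8724]
 [ 0.1229  0.9137 -0.3874]
 [-0.9546  0.0021 -0.2979]]
[.407,.194,.11] tool delta [ 0.2989 -0.0006  0.0921]
```

View pics/6.png

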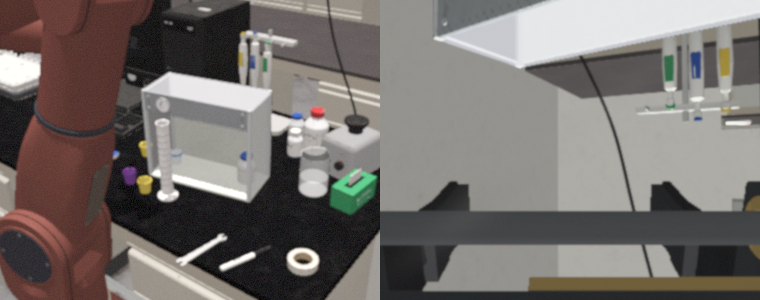

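The cylinder is still upright at crop (166,160) in the left half, with the yellow cup at (146,185) and the purple one at (130,176) clear of it. The right half shows the open fingers. I'll descend behind the cylinder.

>>> drive_tool --commands '[[[0.045,0,0.014],0],[[0.09,0,0.028],0],[[0.135,0,0.042],0],[[0.18,0,0.055],0],[[0.22,0,0.068],0],[[0.26,0,0.08],0],[[0.29,0,0.09],0],[[0.299,0,0.092],0],[[0.299,0,0.092],0],[[0.299,0,0.092],0]]'

```text
clock: 27.88
tool_pos: [0.4073, 0.1927, 0.1066]
tcp_rot: [0.17, 0.789, -0.123, 0.578]
wrist_force: [-0.2, -0.4, -0.5]
width: 0.0866
grip_force: 0.0
```

```bash
python3 pull.py "[1,0,0]"|tail -4; python3 go.py "[.453,.173,.11]"
```

```text
[-0.953  0.002 -0.302]]
phi 17.552669183977546 psi -24.221595903666536
pull [-0.034  0.052 -0.   ]
turn to level y -0.13238932446431378
27.875 [-0.6074  0.5692 -0.8229  2.3938  1.4236  1.7202 -1.3156] [0.4073 0.1927 0.1066]
[[-0.2741  0.4109  0.8695]
 [ 0.1258  0.9117 -0.3912]
 [-0.9534  0.0022 -0.3016]]
[.453,.173,.11] tool delta [-0.0183  0.0008  0.0464]
```

>>> drive_tool --commands '[[[-0.005,0,0.012],0],[[-0.009,0,0.024],0],[[-0.014,0,0.036],0],[[-0.0183,0,0.0464],0],[[-0.0183,0,0.0464],0],[[-0.0183,0,0.0464],0]]'

```text
clock: 28.62
tool_pos: [0.452, 0.1735, 0.1126]
tcp_rot: [0.167, 0.788, -0.123, 0.58]
wrist_force: [-0.1, 0.4, 0.4]
width: 0.087
grip_force: 0.0
```

```bash
python3 pull.py "[1,0,0]"|tail -4; python3 go.py "[.453,.173,.11]"
```

```text
[-0.955  0.    -0.297]]
phi 17.271040327382476 psi -23.95526191445839
pull [-0.034  0.052 -0.   ]
turn to level y -0.011635440139950966
28.625 [-0.3075  0.6494 -0.9935  2.397   1.6144  1.7996 -1.2306] [0.452  0.1735 0.1126]
[[-0.2712  0.4061  0.8727]
 [ 0.1207  0.9138 -0.3877]
 [-0.9549  0.0002 -0.2969]]
[.453,.173,.11] tool delta [ 0.0021 -0.      0.0018]
```

>>> drive_tool --commands '[[[0,0,0],0],[[0,0,0],0],[[0,0,0],0],[[0,0,0],0],[[0,0,0],0],[[0,0,0],0],[[0,0,0],0],[[0,0,0],0],[[0,0,0],0],[[-0.005,0,-0.0015],0],[[-0.011,0,-0.0035],0],[[-0.011,0,-0.0035],0]]' --hand 1 --newtons 25

```text
clock: 30.12
tool_pos: [0.452, 0.1729, 0.1241]
tcp_rot: [0.167, 0.788, -0.123, 0.58]
wrist_force: [0.3, 1.0, -1.9]
width: 0.0311
grip_force: 25.0
```

```bash
cat > cabgo.py <<'E'
import sys
from h import *
np.set_printoptions(precision=4,suppress=True)
c=np.array([.591,.148]);u=np.array([.982,.187]);v=np.array([-.187,.982])
s=manip.observe();M=R.from_quat(s['tcp_rot']).as_matrix();p=np.array(s['tool_pos'])
d=p[:2]-c;print(s['clock'],s['joints'],'tcp cab',d@u*1e3,d@v*1e3,p[2]*1e3);z=M[:,2]
yd=np.array([-z[1],z[0],0]);yd/=np.linalg.norm(yd)
print('phi',np.degrees(np.arcsin(-z[2])),'psi',np.degrees(np.arctan2(z[1],z[0])),'turn to level',np.degrees(np.arctan2(np.cross(M[:,1],yd)@z,M[:,1]@yd)))
for a in sys.argv[1:]:
    x,y,h=eval(a);t=np.r_[c+u*x/1e3+v*y/1e3,h/1e3];print(a,M.T@(t-p))
E
python3 cabgo.py "(-160,57,118)" "(-130,46,116)" "(-115,37,116)" "(-100,28,116)" "(-85,20,116)" "(-70,12,116)" "(-60,6,116)" "(-50,0,116)"; cp path.py p2.py
cat > p2r.py <<'E'
from path import *
from grid import c,u,v
T0=T
for x,y,h,r,n in ((-160,57,118,0,3),(-160,57,116,54,3),(-130,46,116,54,2),(-115,37,116,54,1),(-100,28,116,54,1),(-85,20,116,54,1),(-60,6,116,54,2),(-45,0,118,40,1),(-26,-8,124,10,2),(-5,-8,120,0,2)):
    q=track(q,np.r_[c+u*x/1e3+v*y/1e3,h/1e3],T0*R.from_euler('z',-r,degrees=True),n)
E
OMP_NUM_THREADS=1 python3 p2r.py
```

```text
30.125 [-0.2372  0.6578 -1.0731  2.3973  1.6243  1.8352 -1.1961] tcp cab -131.80169200302657 50.47898467179862 124.07543591953181
phi 17.306260711343064 psi -23.995757802120483 turn to level -0.008391179556296438
(-160,57,118) [ 0.0138 -0.0107 -0.0238]
(-130,46,116) [ 0.0065 -0.0026  0.0063]
(-115,37,116) [ 0.0013 -0.0015  0.023 ]
(-100,28,116) [-0.0039 -0.0003  0.0397]
(-85,20,116) [-0.0089  0.0017  0.0558]
(-70,12,116) [-0.0139  0.0037  0.0719]
(-60,6,116) [-0.0174  0.0044  0.083 ]
(-50,0,116) [-0.0209  0.0052  0.0941]
[0.423 0.174 0.118] err 0.0125 0.54 dq 0.29 [-0.533  1.08  -0.977  2.4    1.533  2.09  -1.645]
[0.423 0.174 0.116] err 0.0121 0.52 dq 0.31 [-0.534  1.084 -0.973  2.4    1.536  2.09  -0.706]
[0.455 0.169 0.116] err 0.0113 0.49 dq 0.05 [-0.438  1.081 -0.972  2.4    1.642  2.09  -0.623]
[0.471 0.163 0.116] err 0.0123 0.54 dq 0.06 [-0.385  1.083 -0.972  2.4    1.7    2.09  -0.579]
[0.488 0.157 0.116] err 0.0126 0.55 dq 0.06 [-0.329  1.086 -0.974  2.4    1.761  2.09  -0.534]
[0.504 0.152 0.116] err 0.0116 0.51 dq 0.06 [-0.273  1.09  -0.979  2.4    1.821  2.09  -0.488]
[0.531 0.143 0.116] err 0.0089 0.38 dq 0.05 [-0.175  1.101 -0.993  2.4    1.924  2.09  -0.406]
[0.547 0.14  0.118] err 0.0054 0.23 dq 0.19 [-0.117  1.106 -1.011  2.4    1.98   2.09  -0.598]
[0.567 0.135 0.124] err 0.0009 0.04 dq 0.22 [-0.039  1.111 -1.045  2.4    2.048  2.09  -1.046]
[0.588 0.139 0.12 ] err 0.0 0.0 dq 0.06 [-0.005  1.127 -1.047  2.368  2.107  2.075 -1.162]
```

```bash
cat > p3r.py <<'E'
from path import *
from grid import c,u,v
T0=T;q0=q
W=((-160,68,118,0,2),(-160,68,116,54,3),(-130,58,116,54,2),(-115,50,116,54,1),(-100,42,116,54,1),(-85,34,116,54,1),(-70,26,116,54,1),(-60,18,116,54,1),(-50,12,116,50,1),(-45,8,118,40,1),(-40,4,122,30,1),(-33,0,124,20,1),(-26,-2,124,10,1),(-20,-5,124,0,1),(-5,-6,120,0,2))
for x,y,h,r,n in W:
    q=track(q,np.r_[c+u*x/1e3+v*y/1e3,h/1e3],T0*R.from_euler('z',-r,degrees=True),n)
E
OMP_NUM_THREADS=1 python3 p3r.py | sed 's/dq.*\[/[/'; python3 col.py 111 "(-160,68,118,54)" "(-130,58,116,54)" "(-115,50,116,54)" "(-100,42,116,54)" "(-85,34,116,54)" "(-70,26,116,54)" "(-60,18,116,54)" "(-50,12,116,50)" "(-45,8,118,40)" "(-40,4,122,30)" "(-33,0,124,20)"  | sed 's/pur-,//g'; python3 cabgo.py "(-160,68,118)"
```

```text
[0.421 0.185 0.118] err 0.0047 0.2 [-0.541  1.074 -0.985  2.4    1.523  2.09  -1.645]
[0.421 0.185 0.116] err 0.0043 0.18 [-0.543  1.079 -0.981  2.4    1.526  2.09  -0.707]
[0.452 0.181 0.116] err 0.0031 0.14 [-0.45   1.076 -0.979  2.4    1.629  2.09  -0.626]
[0.469 0.176 0.116] err 0.0037 0.16 [-0.399  1.077 -0.98   2.4    1.684  2.09  -0.584]
[0.485 0.171 0.116] err 0.0036 0.16 [-0.347  1.079 -0.982  2.4    1.741  2.09  -0.541]
[0.501 0.165 0.116] err 0.0029 0.13 [-0.293  1.083 -0.987  2.4    1.799  2.09  -0.497]
[0.517 0.16  0.116] err 0.0015 0.06 [-0.237  1.089 -0.993  2.4    1.858  2.09  -0.451]
[0.529 0.154 0.116] err 0.0018 0.08 [-0.195  1.095 -0.998  2.4    1.903  2.09  -0.417]
[0.54  0.15  0.116] err 0.0006 0.02 [-0.156  1.101 -1.005  2.4    1.944  2.09  -0.454]
[0.545 0.147 0.118] err 0.0008 0.04 [-0.132  1.102 -1.013  2.4    1.965  2.09  -0.607]
[0.551 0.144 0.122] err 0.0013 0.06 [-0.106  1.099 -1.027  2.4    1.983  2.09  -0.755]
[0.559 0.142 0.124] err 0.0003 0.01 [-0.075  1.102 -1.039  2.4    2.01   2.09  -0.901]
[0.566 0.141 0.124] err 0.0 0.0 [-0.053  1.109 -1.045  2.
[... 1074 characters left out ...]
G:pan40,low38,wall15,back87,top165,yel7,cup-,bot- C:pan80,low21,wall53,back61,top202,yel-,cup-,bot-
(-45,8,118,40) G:pan29,low47,wall7,back80,top176,yel17,cup-,bot- C:pan117,low14,wall68,back60,top214,yel-,cup-,bot-
(-40,4,122,30) G:pan25,low61,wall3,back72,top180,yel35,cup-,bot- C:pan120,low12,wall83,back61,top226,yel-,cup-,bot-
(-33,0,124,20) G:pan24,low74,wall3,back63,top181,yel57,cup-,bot- C:pan170,low10,wall93,back61,top233,yel-,cup-,bot-
30.125 [-0.2372  0.6578 -1.0731  2.3973  1.6243  1.8352 -1.1961] tcp cab -131.80169200302657 50.47898467179862 124.07543591953181
phi 17.306260711343064 psi -23.995757802120483 turn to level -0.008391179556296438
(-160,68,118) [ 0.0156 -0.0017 -0.0297]
```

```bash
python3 cabgo.py "(-160,66,119)" "(-145,60,117)" "(-130,54,117)" "(-115,47,117)" "(-107,43,117)" | tail -5
```

```text
(-160,66,119) [ 0.0143 -0.0033 -0.029 ]
(-145,60,117) [ 0.0116  0.0003 -0.0133]
(-130,54,117) [0.0069 0.0039 0.0017]
(-115,47,117) [0.002  0.0067 0.0173]
(-107,43,117) [-0.0006  0.008   0.0257]
```

>>> drive_tool --commands '[[[0.007,-0.002,-0.015],0],[[0.0143,-0.0033,-0.029],0],[[0.0143,-0.0033,-0.029],-9],[[0.0143,-0.0033,-0.029],-18],[[0.0143,-0.0033,-0.029],-27],[[0.0143,-0.0033,-0.029],-36],[[0.0143,-0.0033,-0.029],-45],[[0.0143,-0.0033,-0.029],-54],[[0.0143,-0.0033,-0.029],-54],[[0.0116,0,-0.0133],-54],[[0.0116,0,-0.0133],-54]]'

```text
clock: 31.5
tool_pos: [0.4376, 0.1791, 0.1168]
tcp_rot: [-0.207, 0.778, -0.373, 0.461]
wrist_force: [-0.5, -0.2, -1.6]
width: 0.0306
grip_force: 25.0
```

```bash
python3 cabgo.py "(-130,54,117)" "(-115,47,117)" "(-100,38,118)" "(-85,30,125)" "(-70,22,135)" "(-60,14,138)"
python3 - <<'E'
from h import *
a=shot('scene');b=shot('top')
cv2.imwrite('pics/7.png',np.hstack([a['color'][110:310,130:380,::-1],b['color'][80:280,120:370,::-1]]))
E
```

```text
31.5 [-0.152   0.8614 -1.2236  2.3923  1.6994  2.0513 -0.2626] tcp cab -144.8493102161853 59.19840502794302 116.77912352515439
phi 17.262912711368937 psi -24.062505560161707 turn to level 53.83103040660213
(-130,54,117) [-0.0062 -0.0013  0.0145]
(-115,47,117) [-0.0114 -0.0036  0.0301]
(-100,38,118) [-0.0159 -0.0078  0.0464]
(-85,30,125) [-0.0244 -0.0161  0.0605]
(-70,22,135) [-0.0347 -0.0266  0.0736]
(-60,14,138) [-0.0379 -0.0325  0.0849]
```

View pics/7.png

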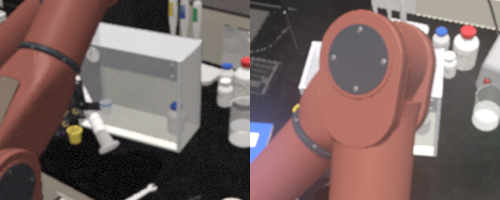

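The cylinder is tilted, with its foot at crop (107,145) on the right and its top towards the cup side. The yellow cup at (75,135) is untouched. Next I'll slide it in under the panel.

>>> drive_tool --commands '[[[-0.006,-0.001,0.0145],0],[[-0.0114,-0.0036,0.03],0],[[-0.0137,-0.0057,0.038],0],[[-0.0159,-0.0078,0.0464],0],[[-0.02,-0.012,0.0535],0],[[-0.0244,-0.016,0.0605],0],[[-0.0244,-0.016,0.0605],0]]'

```text
clock: 32.48
tool_pos: [0.5021, 0.1619, 0.1253]
tcp_rot: [-0.208, 0.778, -0.373, 0.461]
wrist_force: [-0.5, 0.7, -1.3]
width: 0.031
grip_force: 25.0
```

```bash
python3 cabgo.py "(-70,22,135)" "(-60,14,138)" "(-50,9,138)" "(-44,6,136)" "(-38,3,132)" "(-32,0,128)" "(-26,-2,126)" "(-20,-4,126)"
python3 - <<'E'
from workcell import manip
s=manip.observe();print(s['wrist_force'],s['width'],s['grip_force'])
E
python3 col.py 110 "(-60,14,138,54)" "(-50,9,138,47)" "(-44,6,136,38)" "(-38,3,132,28)" "(-32,0,128,18)" "(-26,-2,126,8)" "(-20,-4,126,0)"
```

```text
32.475 [-0.0047  0.7951 -1.189   2.3624  1.8384  1.9131 -0.1175] tcp cab -84.72631425977025 30.315909890213856 125.3395483125207
phi 17.24770439196999 psi -24.02480106816712 turn to level 53.98026589998774
(-70,22,135) [-0.0097 -0.0106  0.0133]
(-60,14,138) [-0.0129 -0.0165  0.0246]
(-50,9,138) [-0.0161 -0.0182  0.0351]
(-44,6,136) [-0.0169 -0.0177  0.0421]
(-38,3,132) [-0.0166 -0.0156  0.0496]
(-32,0,128) [-0.0163 -0.0135  0.0571]
(-26,-2,126) [-0.0177 -0.0124  0.0635]
(-20,-4,126) [-0.0202 -0.0128  0.0693]
[-0.46147388  0.69091867 -1.26929652] 0.031036742769498832 25.0085200928811
(-60,14,138,54) G:pan35,low58,wall26,back99,top170,yel36,pur-,cup-,bot- C:pan55,low48,wall47,back70,top220,yel-,pur-,cup-,bot-
(-50,9,138,47) G:pan17,low62,wall14,back86,top188,yel32,pur-,cup-,bot- C:pan58,low41,wall59,back62,top228,yel-,pur-,cup-,bot-
(-44,6,136,38) G:pan11,low67,wall6,back78,top194,yel39,pur-,cup-,bot- C:pan100,low31,wall72,back60,top235,yel-,pur-,cup-,bot-
(-38,3,132,28) G:pan15,low73,wall1,back70,top190,yel49,pur-,cup-,bot- C:pan112,low22,wall85,back60,top238,yel-,pur-,cup-,bot-
(-32,0,128,18) G:pan21,low81,wall4,back62,top184,yel66,pur-,cup-,bot- C:pan166,low15,wall96,back62,top238,yel-,pur-,cup-,bot-
(-26,-2,126,8) G:pan18,low93,wall9,back55,top187,yel87,pur-,cup-,bot- C:pan205,low13,wall109,back64,top237,yel-,pur-,cup-,bot-
(-20,-4,126,0) G:pan9,low105,wall7,back48,top196,yel87,pur-,cup-,bot- C:pan205,low16,wall119,back57,top236,yel-,pur-,cup-,bot-
```

```bash
python3 cabgo.py "(-72,22,132)" "(-60,8,132)" "(-50,0,130)" "(-44,-3,128)" "(-38,-5,127)" "(-32,-6,126)" "(-26,-7,126)" "(-20,-8,124)"|tail -8; python3 col.py 110 "(-72,22,132,54)" "(-60,8,132,54)" "(-50,0,130,47)" "(-44,-3,128,38)" "(-38,-5,127,28)" "(-32,-6,126,18)" "(-26,-7,126,8)" "(-20,-8,124,0)"
```

```text
(-72,22,132) [-0.0068 -0.0085  0.0126]
(-60,8,132) [-0.0061 -0.0155  0.0296]
(-50,0,130) [-0.0065 -0.0176  0.0424]
(-44,-3,128) [-0.0073 -0.0171  0.0493]
(-38,-5,127) [-0.0093 -0.0167  0.0554]
(-32,-6,126) [-0.0118 -0.0157  0.061 ]
(-26,-7,126) [-0.0148 -0.0155  0.0662]
(-20,-8,124) [-0.0168 -0.0137  0.0721]
(-72,22,132,54) G:pan46,low52,wall100,back111,top159,yel25,pur71,cup-,bot- C:pan32,low42,wall39,back82,top214,yel-,pur-,cup-,bot-
(-60,8,132,54) G:pan41,low52,wall32,back99,top164,yel31,pur-,cup-,bot- C:pan61,low42,wall53,back70,top214,yel-,pur-,cup-,bot-
(-50,0,130,47) G:pan25,low54,wall23,back86,top180,yel27,pur-,cup-,bot- C:pan66,low33,wall62,back62,top220,yel-,pur-,cup-,bot-
(-44,-3,128,38) G:pan19,low59,wall15,back78,top186,yel32,pur-,cup-,bot- C:pan108,low23,wall67,back60,top227,yel-,pur-,cup-,bot-
(-38,-5,127,28) G:pan20,low68,wall9,back70,top185,yel44,pur-,cup-,bot- C:pan117,low17,wall77,back60,top233,yel-,pur-,cup-,bot-
(-32,-6,126,18) G:pan23,low79,wall10,back62,top182,yel64,pur-,cup-,bot- C:pan168,low13,wall90,back62,top236,yel-,pur-,cup-,bot-
(-26,-7,126,8) G:pan18,low93,wall14,back55,top187,yel91,pur-,cup-,bot- C:pan205,low13,wall104,back64,top237,yel-,pur-,cup-,bot-
(-20,-8,124,0) G:pan11,low103,wall11,back48,top194,yel93,pur-,cup-,bot- C:pan205,low14,wall115,back57,top234,yel-,pur-,cup-,bot-
```

>>> drive_tool --commands '[[[-0.0068,-0.0085,0.0126],0],[[-0.0065,-0.012,0.021],0],[[-0.0061,-0.0155,0.0296],0],[[-0.0063,-0.0165,0.036],3.5],[[-0.0065,-0.0176,0.0424],7],[[-0.007,-0.0173,0.046],11.5],[[-0.0073,-0.0171,0.0493],16],[[-0.0083,-0.0169,0.0524],21],[[-0.0093,-0.0167,0.0554],26],[[-0.0093,-0.0167,0.0554],26]]'

```text
clock: 33.72
tool_pos: [0.5541, 0.1361, 0.126]
tcp_rot: [-0.029, 0.805, -0.26, 0.532]
wrist_force: [0.2, -0.2, -0.7]
width: 0.031
grip_force: 25.0
```

```bash
python3 cabgo.py  "(-32,-6,126)" "(-26,-7,126)" "(-20,-8,124)" "(-10,-7,123)" "(-3,-5,123)"
python3 - <<'E'
from workcell import manip
s=manip.observe();print(s['wrist_force'],s['width'],s['grip_force'])
E
```

```text
33.725 [ 0.1514  0.8157 -1.195   2.3378  1.9862  1.8428 -0.4603] tcp cab -38.457607806131094 -4.817448772006541 125.97046580792285
phi 17.328441482131062 psi -24.008660627698525 turn to level 28.071667633598047
(-32,-6,126) [-0.0029  0.0016  0.0057]
(-26,-7,126) [-0.0056  0.0031  0.011 ]
(-20,-8,124) [-0.0065  0.0055  0.0168]
(-10,-7,123) [-0.0108  0.0106  0.0244]
(-3,-5,123) [-0.0146  0.015   0.0288]
[ 0.23822127 -0.23367258 -0.66388749] 0.030975003641452916 25.000756013087084
```

>>> drive_tool --commands '[[[-0.0035,0.0003,0.003],5],[[-0.0046,0.0007,0.0051],10],[[-0.006,0.0015,0.008],15],[[-0.0073,0.0022,0.0104],20],[[-0.008,0.003,0.013],24],[[-0.009,0.0042,0.016],28.1],[[-0.011,0.007,0.02],28.1],[[-0.0125,0.0097,0.0238],28.1],[[-0.0125,0.0097,0.0238],28.1]]'

```text
clock: 34.85
tool_pos: [0.5828, 0.1397, 0.1256]
tcp_rot: [0.167, 0.788, -0.123, 0.58]
wrist_force: [-0.8, -0.0, -1.3]
width: 0.0306
grip_force: 25.0
```

```bash
python3 cabgo.py  "(-5,-4,123)" "(-5,-4,120)"
python3 - <<'E'
from h import *
s=manip.observe();print(s['wrist_force'],s['width'],s['grip_force'])
np.set_printoptions(precision=4,suppress=True)
a=shot('scene');cv2.imwrite('pics/8.png',cv2.resize(a['color'][120:270,180:350,::-1],None,fx=3,fy=3))
w=cloud(a);c=np.array([.591,.148]);u=np.array([.982,.187]);v=np.array([-.187,.982])
q=(w[...,:2]-c);X=q@u;Y=q@v
hsv=cv2.cvtColor(a['color'],cv2.COLOR_RGB2HSV)
k=(np.abs(X)<.062)&(np.abs(Y)<.145)&(w[...,2]>.02)&(w[...,2]<.25)
for n,m in(('left/cup',Y>.07),('mid',np.abs(Y)<.06),('right/bottle',Y<-.07)):
    for lo,hi in((.02,.06),(.06,.1),(.19,.25)):
        kk=k&m&(w[...,2]>lo)&(w[...,2]<hi)
        if kk.sum()>15: print(n,lo,kk.sum(),'X',np.percentile(X[kk],[3,50,97]),'Y',np.percentile(Y[kk],[3,50,97]))
E
```

```text
34.85 [ 0.2012  0.8808 -1.2159  2.2884  2.0706  1.8533 -0.8741] tcp cab -9.621930490393016 -6.642721098181543 125.61667056838277
phi 17.27716129025735 psi -23.988368224679313 turn to level -0.005215291276567226
(-5,-4,123) [0.0018 0.0048 0.003 ]
(-5,-4,120) [0.0047 0.0048 0.0039]
[-0.79030874 -0.03319014 -1.2664667 ] 0.030582214742922977 24.99237930021536
left/cup 0.02 76 X [-0.0033  0.0062  0.0222] Y [0.0934 0.1028 0.1434]
mid 0.02 194 X [-0.0306 -0.0197  0.0035] Y [-0.0312 -0.0168  0.0096]
mid 0.06 112 X [-0.0253 -0.0189 -0.0011] Y [-0.0259 -0.0201 -0.0067]
mid 0.19 39 X [-0.062  -0.0612 -0.0587] Y [-0.0578 -0.0256  0.003 ]
right/bottle 0.02 113 X [-0.0118 -0.0071 -0.0006] Y [-0.1248 -0.1126 -0.0982]
right/bottle 0.06 122 X [-0.0093 -0.      0.0232] Y [-0.1227 -0.1109 -0.099 ]
right/bottle 0.19 60 X [-0.062  -0.0614 -0.0598] Y [-0.1422 -0.1076 -0.0745]
```

View pics/8.png

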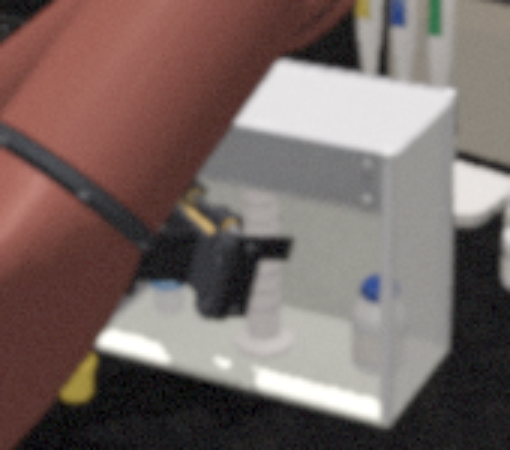

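>>> drive_tool --commands '[[[-0.0005,0.003,0.001],0],[[-0.0005,0.0048,0.002],0],[[0.0018,0.0048,0.003],0],[[0.0032,0.0048,0.0034],0],[[0.0042,0.0048,0.0037],0],[[0.005,0.0048,0.004],0],[[0.005,0.0048,0.004],0]]'

```text
clock: 35.78
tool_pos: [0.5868, 0.1432, 0.1203]
tcp_rot: [0.168, 0.787, -0.123, 0.581]
wrist_force: [-0.8, 0.1, 4.0]
width: 0.0312
grip_force: 25.0
```

```bash
python3 cabgo.py
python3 - <<'E'
from workcell import manip
s=manip.observe();print(s['wrist_force'],s['moment'])
E
```

```text
35.775 [ 0.1872  0.8949 -1.1994  2.2764  2.0829  1.8557 -0.8783] tcp cab -4.984486860561916 -3.9109404201458218 120.28124921502497
phi 17.211680782196876 psi -23.966188356229758 turn to level -0.11155030408307323
[-0.83893006  0.08051725  4.020072  ] [ 0.03030945  0.33905479 -0.02872123]
```

>>> drive_tool --commands '[[[0,0,0],0],[[0,0,0],0],[[0,0,0],0],[[0,0,0],0],[[0,0,0],0],[[0,0,0],0],[[0,0,0],0],[[0,0,0],0]]' --hand 0

```text
clock: 36.78
tool_pos: [0.5866, 0.1431, 0.1196]
tcp_rot: [0.168, 0.788, -0.123, 0.58]
wrist_force: [-1.2, -0.4, -0.7]
width: 0.0866
grip_force: 0.0
```

```bash
python3 cabgo.py "(-27,1,121)" "(-50,8,121)" "(-75,22,123)" "(-100,37,126)" "(-130,55,130)" "(-130,60,250)"
```

```text
36.775 [ 0.1872  0.8952 -1.1991  2.2767  2.0824  1.8549 -0.8784] tcp cab -5.193617350581031 -3.980897874711443 119.64933690921387
phi 17.286335038380113 psi -23.970378670033035 turn to level -0.07798851229962936
(-27,1,121) [ 0.0049 -0.0083 -0.0202]
(-50,8,121) [ 0.0117 -0.0157 -0.0421]
(-75,22,123) [ 0.0182 -0.0185 -0.0699]
(-100,37,126) [ 0.024  -0.0204 -0.0985]
(-130,55,130) [ 0.0305 -0.0227 -0.133 ]
(-130,60,250) [-0.0832 -0.0185 -0.1714]
```

>>> drive_tool --commands '[[[0.0025,-0.004,-0.01],0],[[0.0049,-0.0083,-0.0202],0],[[0.008,-0.012,-0.031],0],[[0.0117,-0.0157,-0.0421],0],[[0.015,-0.017,-0.056],0],[[0.0182,-0.0185,-0.07],0],[[0.024,-0.0204,-0.0985],0],[[0.0305,-0.0227,-0.133],0],[[0.0305,-0.0227,-0.133],0]]'

```text
clock: 37.9
tool_pos: [0.4515, 0.1799, 0.1305]
tcp_rot: [0.166, 0.788, -0.121, 0.58]
wrist_force: [0.6, 0.8, 0.3]
width: 0.0871
grip_force: 0.0
```

```bash
cat > fin.py <<'E'
from h import *
import sys
np.set_printoptions(precision=4,suppress=True)
s=manip.observe();print(s['clock'],s['tool_pos'],s['wrist_force'])
a=shot('scene');b=shot('top')
cv2.imwrite('pics/%s.png'%sys.argv[1],np.hstack([cv2.resize(a['color'][120:340,160:440,::-1],(400,314)),cv2.resize(b['color'][100:320,150:430,::-1],(400,314))]))
c=np.array([.591,.148]);u=np.array([.982,.187]);v=np.array([-.187,.982])
for nm,cc in(('scene',a),('top',b)):
  w=cloud(cc);q=(w[...,:2]-c);X=q@u;Y=q@v
  k=(np.abs(X)<.055)&(np.abs(Y)<.145)&(w[...,2]>.02)&(w[...,2]<.25)
  for n,m in(('cup',Y>.07),('mid',np.abs(Y)<.06),('bottle',Y<-.07)):
    for lo,hi in((.02,.06),(.06,.1),(.13,.2),(.205,.245)):
        kk=k&m&(w[...,2]>lo)&(w[...,2]<hi)
        if kk.sum()>15: print(nm,n,lo,kk.sum(),'X',np.percentile(X[kk],[3,50,97]),'Y',np.percentile(Y[kk],[3,50,97]))
E
python3 fin.py 9; python3 cabgo.py "(-140,62,300)"
```

```text
37.9 [0.4515 0.1799 0.1305] [0.6183 0.7968 0.3461]
scene cup 0.02 160 X [-0.0026  0.0202  0.0471] Y [0.0927 0.119  0.1447]
scene cup 0.06 80 X [-0.0218  0.0207  0.0534] Y [0.1415 0.1441 0.1449]
scene cup 0.13 64 X [-0.0439 -0.0008  0.0493] Y [0.1425 0.1442 0.145 ]
scene mid 0.02 153 X [-0.0221 -0.0147  0.0015] Y [-0.0234 -0.0139  0.0061]
scene mid 0.06 149 X [-0.0213 -0.0146  0.0005] Y [-0.0222 -0.0134  0.0045]
scene mid 0.13 180 X [-0.0205 -0.0155 -0.0012] Y [-0.0221 -0.0126  0.005 ]
scene bottle 0.02 116 X [-0.0123 -0.0073 -0.0011] Y [-0.125  -0.1128 -0.098 ]
scene bottle 0.06 120 X [-0.0104 -0.0002  0.0219] Y [-0.1233 -0.1113 -0.0979]
38.0 [-0.0809  0.8544 -1.2693  2.3838  1.7427  2.0479 -1.1313] tcp cab -129.88482951690636 55.650959328335574 130.1942911596795
phi 17.263695476042937 psi -23.87913044881337 turn to level -0.08816877878322306
(-140,62,300) [-0.1586 -0.0003 -0.0617]
```

View pics/9.png

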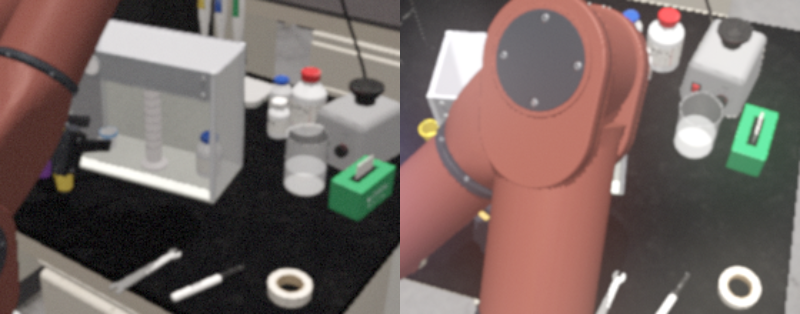

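The cylinder stands upright mid-cabinet at crop (154,125), between the cup at (107,133) and the bottle at (208,155). The beaker and tape roll are where they were, and the gripper is clear.

```bash
python3 -c "
from workcell import manip
print(manip.hand_in())"
```

```text
the job is handed in; nothing more can be done
None
```

The measuring cylinder stands upright inside the cabinet, about midway between the bottle and the cup and within about 10 mm of the centre, and the job was handed in at 38 s; joint 2 once read -0.381 against its -0.38 limit.

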